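# Shim the disc sander's table and hold the wedge

## Robot

A 7-joint arm with a two-finger parallel gripper is mounted at the origin on the work surface. World frame = base frame: x ahead of the robot, y to its left, z up, the work surface at z = 0. Lengths are in m, angles in rad, forces in N, time in s.
With the tool pointing down it reaches from about 0.4 to 0.85 m from the base axis. Payload 10.4 kg.
Tool frame: the origin (TCP) lies midway between the tips of the shut fingers; the grasp point (between the pads) lies 19 mm behind it; x points along the fingers, z is the direction in which the jaws open and shut, and the axes are right-handed (so a half turn about x gives the same grasp; the last joint's range is limited). The gripper opens to 85 mm and grips with 20 to 120 N. Pads are 22 mm wide; open, the fingers measure 114 mm over their backs; the gripper's body (76 mm by 85 mm) begins 54 mm behind the grasp point. The pads swing forward as they close: fully open they stand 13 mm farther back than shut.
Start: joints at [1.081, 0.332, -0.065, 1.46, 0.022, 1.35, -0.088], TCP at [0.281, -0.558, 0.231] pointing down, gripper open.
Joint ranges: [-2.6, 2.6], [-0.5, 2.12], [-1.47, 1.34], [0.16, 2.42], [-1.27, 4.41], [0.06, 2.06], [-2.6, 2.6]. Speed limits (rad/s): [2.22, 2.22, 2.79, 2.79, 3.14, 3.14, 3.14].

## Interface

Orientations are given as a unit quaternion [x, y, z, w].
In Python, from rig import env gives the robot as it stands.
- The arm moves only by the tool carry_out, never from a script. Its argument "commands" is a list of rows, each a list of 7 numbers: the shift along the world's x, y, z in cm, then the turn, a rotation vector about the world's x, y, z in units of 10 degrees (1.0 is 10 degrees), then the opening, from 0 (shut) to 1 (fully open). In form: [[dx, dy, dz, wx, wy, wz, hand], ...]. A call has 1 to 8 rows; each row is the pose to reach, as a shift and turn from the pose commanded when the call began; what a row does not reach only later rows make up. A row lasts 1/8 s, in which the tool goes at most 62.5 mm and 10.7 degrees, less where a joint would pass 70% of its speed; a pose out of reach is approached as far as the arm can. A call with a gripper value outside its range is refused whole. The fingers move at their own pace and stop on an object; the grip force is fixed at half the most. Time passes only in rows, so rows that repeat a pose let the fingers close. It gives the time, the measured TCP pose, the force and the opening at its end, in the units of the state.
- env.get_state(): the state, without advancing time (a new reading comes with each control period).
- env.capture(name): name is "scene" or "top"; returns a dict with "color" (480x640x3 uint8, red, green, blue), "intrinsics" (3x3 intrinsics, pixels), "extrinsics" (4x4, takes a point from world to camera coordinates). Camera axes: x right, y up, looking along -z (the intrinsics and any distortion apply to the point x, -y, -z); pixel columns grow to the right and rows downward; lengths in m; the calibration is good to about 2 mm. A picture is of the moment at which its call begins. There is no depth.
- env.job_done(): hands the job in, once; it reports no verdict.
The state is a dict: "time_s": time; "joints": joint angles; "qvel": joint speeds; "joint_torque": joint torques, N m; "eef_pos": TCP position; "eef_rot": TCP orientation; "wrist_force": force on the tool from outside, world axes, zero at the start; "ft_torque": the same for the moment, N m; "opening": finger opening in m.
Only numpy, scipy, OpenCV 4.12 (cv2) and the standard library are available. Lean on these libraries where they do the work, as an engineer would, in place of code of your own. Each camera call takes 0.05 s, during which the arm holds its last target.

## Task

Put the disc sander's loose work table back on its machine: holes towards the disc, down over the two locating pins until it sits flat on all its pads, and let go of it. Then take the wooden wedge and push it, thin end first and flat on the machine's bed, under the middle of the table's front edge between the two front pads, until that edge just lifts clear of the front pads by about 3 mm while the rear stays down on its pins. Finish while still gripping the wedge there, with the wedge alone holding the edge up and your hand off the table, so that I can check the table with a square and drive its screws; leave the other things on the bench where they are.

Things in the scene. Friction and masses are not known exactly. Their poses are not given: they have to be found in the camera images.
- sander: Fixed bench disc sander, grey casting. Origin on the bench below the middle of the table's seat; y points from its front to its disc (the way the wedge is pushed), x along the disc's face. Base plate 230 x 470 x 18 mm (y -180 to +290). Upright disc 150 mm across, face at y +71, centre 100 mm above the bench; guard 176 mm across behind it, then the motor, up to 168 mm high.
- front_pads: The two front pads, fixed to the sander, each 30 x 30 x 12 mm, at x +-70 (110 mm clear between them), y -60 to -30 in the sander's frame. Origin and axes as sander.
- seat (a point): Point fixed to the sander, 77 mm above its origin: middle of the plane of the pads' tops, where the middle of the seated table's underside belongs. Axes as the sander. Two steel locating pins at x +-60, y +45 mm from it, 12 mm thick, 15 mm high above the pads, the top 6 mm tapered to 5 mm. Rear pads 36 x 36 mm round the pins, y +24 to +60.
- bed_front (a point): Point fixed to the sander: middle of the front end of the bed's top, 65 mm above the bench. Axes as the sander. The bed, on which the wedge slides, is flat, 190 mm wide, y -175 to +70 in the sander's frame. The pads on it are 12 mm high, so under the seated table there is a 12 mm gap, open at the front; its front edge stands 110 mm behind this point.
- work_table: Loose plywood work table with a fence, about 0.4 kg, starts flat on the bench. Origin: middle of its underside. Plate 180 (x) x 130 (y) x 18 mm. Two through holes 15 mm across at x +-60, y +45 mm: its y axis points from its front edge to the edge with the holes, which goes next to the disc. 5 mm screw holes at the front. Seated, origin and axes meet seat (1.5 mm of play round the pins).
- fence_centre (a point): Centre of the table's wooden fence, the bar to grip it by: 24 mm wide (x), 90 mm long (y), 42 mm high, upright on the middle of the plate, from 18 to 60 mm above the table's underside; this point is 39 mm above the underside, above the table's centre of mass. Axes as the table.
- front_edge (a point): Middle of the table's lower front edge (65 mm in front of its origin, at the underside). Axes as the table. Its height above seat is the lift.
- rear_edge (a point): Middle of the table's lower rear edge (65 mm behind its origin, at the underside). Axes as the table.
- wedge: Loose wooden wedge, about 0.06 kg, starts on its flat underside on the bench. Origin: middle of its underside. 140 mm long (y), 34 mm wide (x); y points to the thin end, 5 mm high at y +70; the butt at y -70 is 27 mm high; the top slopes evenly. Its tip enters freely for 44 mm under the seated table; from there each 6.4 mm of push lifts the front edge by 1 mm.
- wedge_grip (a point): Point in the wedge to grip it by its sides: 45 mm from its middle towards the butt (25 mm from the butt's end), 12.5 mm above its underside; the wedge is 23 mm high and 34 mm wide there. Axes as the wedge.
- wedge_tip (a point): Middle of the lower edge of the wedge's thin end. Axes as the wedge.
- offcut: Bystander: square-cut bar of the same wood as the wedge, 34 x 120 x 27 mm, no taper. Origin under its centre.
- glue_bottle: Bystander: white glue bottle with a nozzle, 40 mm across, 115 mm high. Origin under its centre.
- spatula_blank: Bystander: flat wooden spatula blank, 280 mm long, 8 mm thick.
- spoon_blank: Bystander: wooden spoon blank, 250 mm long, 12 mm thick.
- sanding_block: Bystander: cork sanding block 110 x 65 x 32 mm.
- varnish_jar: Bystander: amber jar with a metal lid, 76 mm across, 101 mm high.

How it is judged:
By the outcome, as a careful person would: the job done as asked, in the order asked, and still so for the second after the job is handed in, while the arm keeps its last pose, push and grip.
It also fails if it takes over 64 s, if anything falls off the work surface, if the arm or the gripper's body presses on something with over 40 N, if the wrist force passes 120 N, or if a joint passes its speed limit or range.

## Working session

There is one attempt and no reset: what is moved stays moved. The work goes in short steps, Python scripts to look and compute and a tool call to move; the robot and the scene stay as the last step left them, time stands still between calls to the robot, and variables do not carry over. Pictures are saved under pics/ and viewed, and the job is handed in when it is done.

Besides the shell and the picture viewer there is one more tool, called after "Emit:" in YAML: its name, and indented under it one key for each argument. carry_out: Moves the arm, as the interface text tells. Its arguments: {"type":"object","properties":{"commands":{"type":"array"}},"required":["commands"]}

```bash
ls; mkdir -p pics
cat > h.py <<'E'
import numpy as np, cv2
from rig import env
def cap(n,f=None):
    c=env.capture(n)
    if f: cv2.imwrite('pics/'+f,c['color'][:,:,::-1])
    return c
def ray(c,u,v):
    K=np.array(c['intrinsics']);E=np.array(c['extrinsics'])
    d=np.linalg.inv(K)@np.array([u,v,1.0]); d=np.array([d[0],-d[1],-d[2]])
    R=E[:3,:3];t=E[:3,3]
    return -R.T@t, R.T@d
def onz(c,u,v,z):
    o,d=ray(c,u,v); return o+d*(z-o[2])/d[2]
def proj(c,p):
    E=np.array(c['extrinsics']);K=np.array(c['intrinsics'])
    q=E[:3,:3]@np.array(p)+E[:3,3]; q=K@np.array([q[0],-q[1],-q[2]]); return q[:2]/q[2]
def tri(rs):
    A=np.zeros((3,3));b=np.zeros(3)
    for o,d in rs:
        d=d/np.linalg.norm(d);P=np.eye(3)-np.outer(d,d);A+=P;b+=P@o
    p=np.linalg.solve(A,b)
    return p,[np.linalg.norm(np.cross(p-o,d/np.linalg.norm(d))) for o,d in rs]
E
python3 - <<'E'
from h import *
for n in('scene','top'):
    c=cap(n,n+'0.png');print(n,c.keys(),np.round(c['intrinsics'],1),np.round(c['extrinsics'],3))
s=env.get_state();print(s)
E
```

```text
pics
scene dict_keys(['color', 'intrinsics', 'extrinsics']) [[518.1   0.  321.1]
 [  0.  518.1 235.1]
 [  0.    0.    1. ]] [[-0.826  0.564 -0.005  0.462]
 [-0.415 -0.602  0.682  0.126]
 [ 0.381  0.565  0.731 -1.621]
 [ 0.     0.     0.     1.   ]]
top dict_keys(['color', 'intrinsics', 'extrinsics']) [[576.9   0.  319.6]
 [  0.  576.9 236.5]
 [  0.    0.    1. ]] [[-0.026 -1.     0.    -0.046]
 [ 0.998 -0.026  0.057 -0.512]
 [-0.057  0.002  0.998 -1.47 ]
 [ 0.     0.     0.     1.   ]]
{'time_s': 0.1, 'joints': array([ 1.08142685,  0.33276661, -0.06468637,  1.46084992,  0.02155897,
        1.349865  , -0.08850246]), 'qvel': array([-8.51922254e-04,  8.27936003e-04,  1.74032626e-04, -3.15467552e-03,
       -5.32901855e-05, -2.00801116e-04, -3.45440073e-04]), 'joint_torque': array([ 1.30223278e-03, -6.26749349e+01,  4.94164356e-02, -3.92428207e+01,
        1.64727552e-02,  6.94282426e-03, -1.38901319e-05]), 'eef_pos': array([ 0.2811112 , -0.55785346,  0.23062524]), 'eef_rot': array([ 0.37102657,  0.60244267, -0.37059385,  0.60171614]), 'wrist_force': array([ 0.26964913, -0.09728759, -0.08086932]), 'ft_torque': array([-0.00187286, -0.02351795, -0.0264512 ]), 'opening': 0.08510619676371323}
```

View pics/scene0.png

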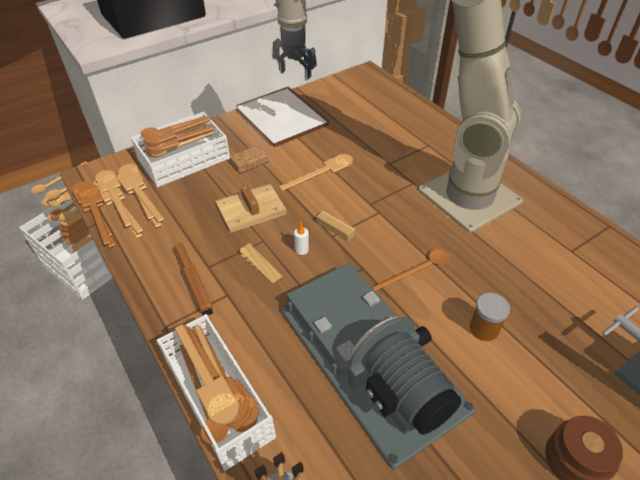

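View pics/top0.png

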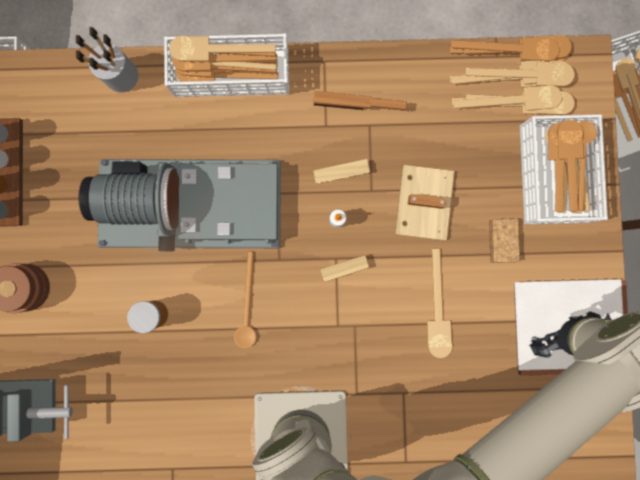

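Run:
```python
import cv2
a=cv2.imread('pics/top0.png');b=cv2.imread('pics/scene0.png')
cv2.imwrite('pics/t1.png',cv2.resize(a[145:295,300:470],None,fx=4,fy=4,interpolation=3)[:600,:800])
cv2.imwrite('pics/t2.png',cv2.resize(a[145:255,90:290],None,fx=4,fy=4,interpolation=3))
cv2.imwrite('pics/s1.png',cv2.resize(b[175:290,205:365],None,fx=5,fy=5,interpolation=3))
cv2.imwrite('pics/s2.png',cv2.resize(b[255:385,275:435],None,fx=4.5,fy=4.5,interpolation=3))
```

```text
(no output)
```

View pics/t1.png

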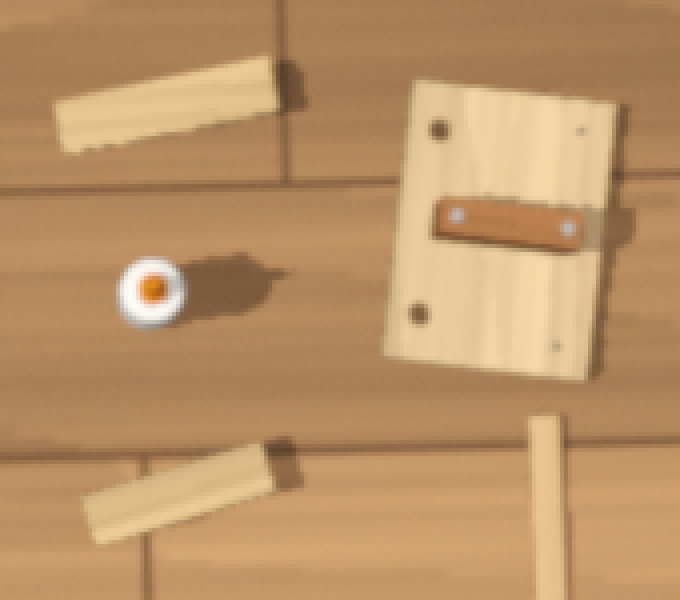

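View pics/t2.png

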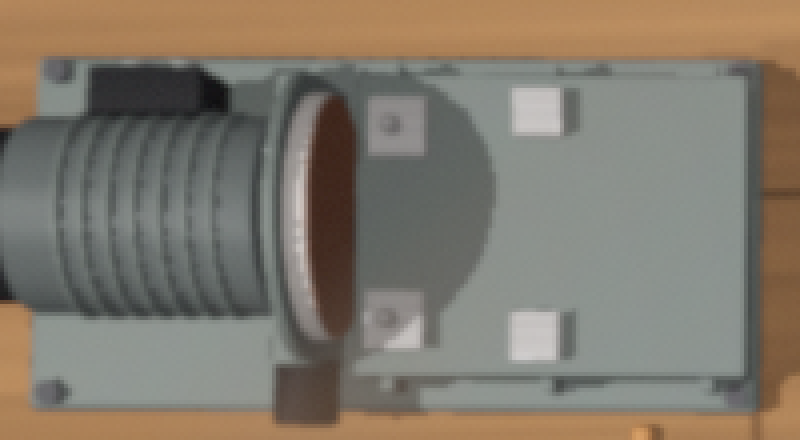

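View pics/s1.png

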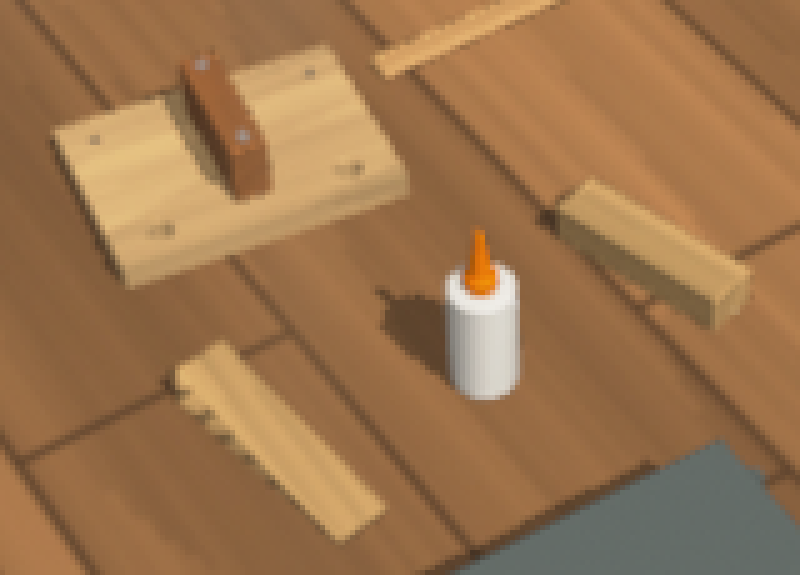

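View pics/s2.png

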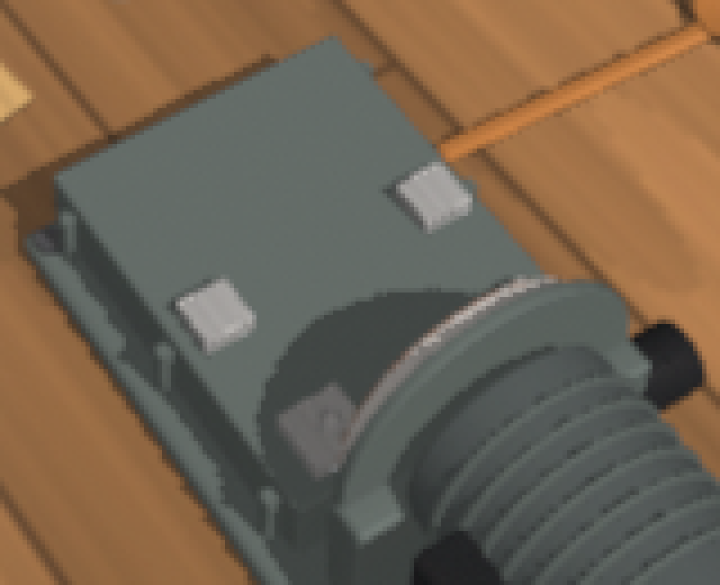

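The wedge is the upper piece in the top view, at about (342,171). Its shadow fades to the left, so the thin end points at the sander. The square bar at (345,268) is the offcut. The table at (425,203) has its holes on the left, towards the disc. Next I'll measure.

```bash
cat > meas.py <<'E'
from h import *
from scipy import ndimage as nd
def blobs(m,box,amin):
    x0,y0,x1,y1=box; mm=np.zeros(m.shape,np.uint8); mm[y0:y1,x0:x1]=m[y0:y1,x0:x1]
    n,l,st,ce=cv2.connectedComponentsWithStats(mm)
    return [(st[i],ce[i],(l==i).astype(np.uint8)) for i in range(1,n) if st[i][4]>=amin]
E
python3 - <<'E'
from meas import *
for n,bs in (('top',dict(pads=(180,155,290,255),table=(380,150,470,250),w=(305,150,385,195),o=(305,245,380,290))),('scene',dict(pads=(300,260,440,370),table=(205,170,300,240),w=(230,235,290,290)))):
    c=cap(n);im=c['color'];hsv=cv2.cvtColor(im,cv2.COLOR_RGB2HSV);
    m=((hsv[...,1]<40)&(hsv[...,2]>140)).astype(np.uint8)
    for st,ce,_ in blobs(m,bs['pads'],15): print(n,'pad',st,ce.round(2),onz(c,*ce,.077).round(4))
    # light wood
    for k in('table','w','o'):
        if k not in bs: continue
        x0,y0,x1,y1=bs[k]; sub=hsv[y0:y1,x0:x1]
        print(k, [hsv[p[1],p[0]].tolist() for p in ([(425,180),(342,171),(345,268),(380,230),(430,202)] if n=='top' else [(250,220),(262,262),(240,250),(250,198)])])
E
```

```text
top pad [259 161   9   3  18] [263.67 162.28] [0.6951 0.0747 0.077 ]
top pad [ 180  165   96   73 4977] [238.82 203.22] [0.5946 0.1382 0.077 ]
top pad [183 171  12  12  84] [189.77 177.42] [0.6621 0.2585 0.077 ]
top pad [196 240  74   6 318] [232.09 243.2 ] [0.4961 0.1566 0.077 ]
table [[18, 83, 236], [19, 93, 232], [18, 97, 219], [15, 125, 179], [14, 149, 182]]
w [[18, 83, 236], [19, 93, 232], [18, 97, 219], [15, 125, 179], [14, 149, 182]]
o [[18, 83, 236], [19, 93, 232], [18, 97, 219], [15, 125, 179], [14, 149, 182]]
scene pad [364 291  16  15 134] [371.51 297.75] [0.5337 0.1803 0.077 ]
scene pad [315 317  17  16 147] [323.01 324.24] [0.6738 0.1761 0.077 ]
scene pad [369 317  26  15  57] [381.49 322.88] [0.5591 0.2504 0.077 ]
table [[17, 115, 210], [17, 125, 210], [17, 125, 184], [12, 158, 153]]
w [[17, 115, 210], [17, 125, 210], [17, 125, 184], [12, 158, 153]]
```

Run:
```python
from meas import *
def quad(mask,f=8):
    cs,_=cv2.findContours(mask,cv2.RETR_EXTERNAL,cv2.CHAIN_APPROX_NONE);c=max(cs,key=cv2.contourArea)
    return cv2.minAreaRect(c)
ct=cap('top');cs=cap('scene')
res={}
for n,c in(('top',ct),('scene',cs)):
    im=c['color'];F=6
    big=cv2.resize(im,None,fx=F,fy=F,interpolation=cv2.INTER_CUBIC);hsv=cv2.cvtColor(big,cv2.COLOR_RGB2HSV)
    S,V,H=hsv[...,1].astype(int),hsv[...,2].astype(int),hsv[...,0]
    def go(name,m,box,amin,zs):
        for st,ce,mk in blobs(m.astype(np.uint8),tuple(int(F*b) for b in box),amin*F*F):
            f=lambda p:((np.array(p)+.5)/F-.5)
            r=quad(mk); 
            ps=[onz(c,*f(q),zs)for q in cv2.boxPoints(r)]
            e1=ps[1]-ps[0];e2=ps[2]-ps[1]
            L=e1 if np.linalg.norm(e1)>np.linalg.norm(e2) else e2
            print(n,name,'area',st[4]//F**2,'cen px',f(ce).round(2),'w',onz(c,*f(ce),zs).round(4),'rectc',onz(c,*f(r[0]),zs).round(4),'dims',[round(float(np.linalg.norm(e)),4)for e in(e1,e2)],'long dir deg',round(float(np.degrees(np.arctan2(L[1],L[0]))),2))
            res.setdefault((n,name),[]).append(f(ce))
    if n=='top':
        print(im[177,225],im[177,235],im[190,240],im[177,185])
        go('fpad',(V>195)&(S<40),(210,160,240,240),60,.077)
        go('table',(S<125)&(V>150)&(H<25)&(H>15.5),(385,155,465,250),500,.018)
        go('wedge',(S<118)&(V>150)&(H<25),(310,155,375,190),100,.01)
        go('fence',((H<14.5)&(S>125)&(V>120)|(V>9999)),(405,190,446,210),60,.06)
        go('hole',(V<130),(395,170,415,242),3,.018)
        go('pin',(V<118)&(S<40),(180,165,194,230),2,.09)
    else:
        go('fpad',(V>165)&(S<40),(310,285,385,340),60,.077)
        go('hole',(V<130),(232,205,242,226),1,.018)
        go('hole',(V<130),(271,200,282,213),1,.018)
        go('fence',(H<13.5)&(S>120)&(V>140),(238,183,262,217),20,.06)
```

```text
[194 191 189] [132 138 132] [140 146 141] [130 127 126]
top fpad area 80 cen px [223.8  172.75] w [0.6715 0.174  0.077 ] rectc [0.6719 0.1735 0.077 ] dims [0.0244, 0.0233] long dir deg -91.5
top fpad area 105 cen px [222.99 228.73] w [0.5324 0.1784 0.077 ] rectc [0.5324 0.1786 0.077 ] dims [0.0247, 0.0272] long dir deg 179.01
top table area 3372 cen px [423.92 202.41] w [ 0.5912 -0.3304  0.018 ] rectc [ 0.5918 -0.3305  0.018 ] dims [0.1888, 0.1391] long dir deg -8.16
top wedge area 840 cen px [341.13 171.02] w [ 0.6796 -0.1198  0.01  ] rectc [ 0.6791 -0.1189  0.01  ] dims [0.1486, 0.041] long dir deg -79.11
top fence area 311 cen px [426.74 200.99] w [ 0.5899 -0.3298  0.06  ] rectc [ 0.5906 -0.3298  0.06  ] dims [0.0264, 0.0926] long dir deg -98.19
top hole area 5 cen px [409.33 177.09] w [ 0.6578 -0.2951  0.018 ] rectc [ 0.6579 -0.2951  0.018 ] dims [0.0065, 0.0069] long dir deg 177.98
top hole area 3 cen px [411.09 203.4 ] w [ 0.5895 -0.2972  0.018 ] rectc [ 0.5889 -0.2985  0.018 ] dims [0.0024, 0.0145] long dir deg -104.73
top pin area 564 cen px [186.09 195.85] w [0.6146 0.2653 0.09  ] rectc [0.6118 0.2643 0.09  ] dims [0.034, 0.1598] long dir deg 179.2
top pin area 8 cen px [188.07 176.  ] w [0.6635 0.2598 0.09  ] rectc [0.6636 0.2596 0.09  ] dims [0.0095, 0.0067] long dir deg -21.26
scene fence area 136 cen px [249.13 195.34] w [ 0.5931 -0.3287  0.06  ] rectc [ 0.593  -0.3231  0.06  ] dims [0.0258, 0.1141] long dir deg 81.76
```

Run:
```python
import cv2
a=cv2.imread('pics/top0.png');b=cv2.imread('pics/scene0.png')
def g(im,x0,y0,x1,y1,f,n):
    k=cv2.resize(im[y0:y1,x0:x1],None,fx=f,fy=f,interpolation=cv2.INTER_CUBIC)
    for x in range((x0+9)//10*10,x1,10): cv2.putText(k,str(x),(int((x+.5-x0)*f),10),0,.35,(0,0,255));cv2.line(k,(int((x+.5-x0)*f),12),(int((x+.5-x0)*f),18),(0,0,255))
    for y in range((y0+9)//10*10,y1,10): cv2.putText(k,str(y),(0,int((y+.5-y0)*f)),0,.35,(0,0,255));cv2.line(k,(24,int((y+.5-y0)*f)),(30,int((y+.5-y0)*f)),(0,0,255))
    cv2.imwrite('pics/'+n,k)
g(a,172,155,252,245,6.6,'t3.png')
g(b,308,275,398,370,6.2,'s3.png')
```

```text
(no output)
```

View pics/t3.png

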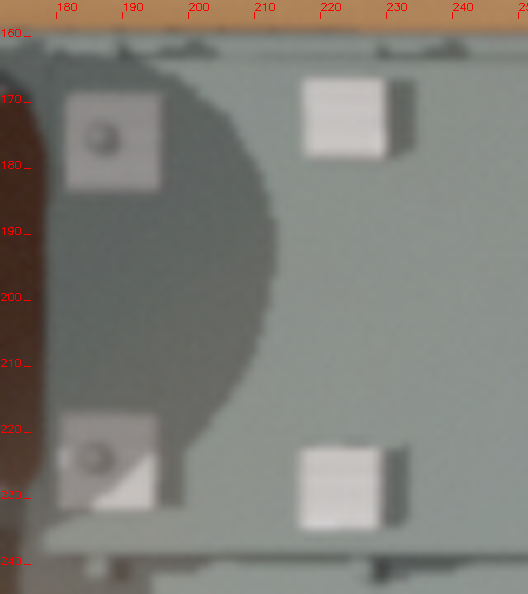

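View pics/s3.png

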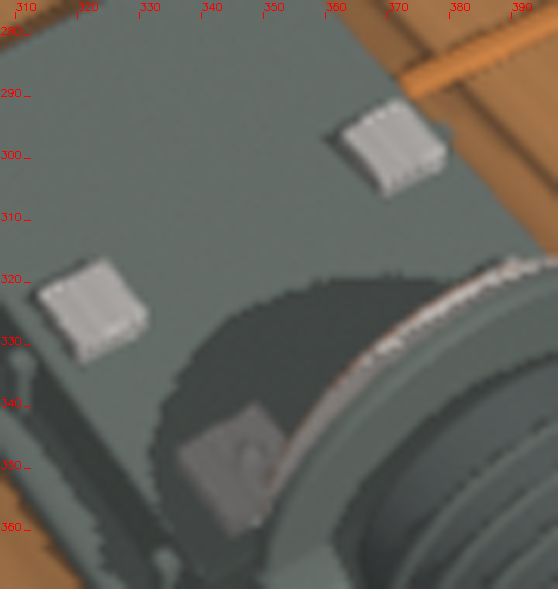

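Run:
```python
from meas import *
F=6
f=lambda p:((np.array(p)+.5)/F-.5)
for n,boxes in(('top',[(213,161,231,184),(211,218,230,240),(179.5,164,200,188),(178.8,212,200,236)]),('scene',[(358,285,385,310),(308,312,336,338)])):
    ims=np.mean([cap(n)['color'].astype(float) for _ in range(2)],0);c=cap(n)
    big=cv2.resize(ims.astype(np.float32),None,fx=F,fy=F,interpolation=cv2.INTER_CUBIC)
    d=cv2.GaussianBlur(big[...,0]-big[...,1],(0,0),3); V=big.max(2)
    for b in boxes:
        x0,y0,x1,y1=[int(F*v) for v in b]
        m=(d>-0.5).astype(np.uint8)
        bl=blobs(m,(x0,y0,x1,y1),60*F*F)
        for st,ce,mk in bl:
            print(n,'bbox',(f(st[:2]).round(2),f(st[:2]+st[2:4]).round(2)),st[4]//36,'cen',f(ce).round(2),onz(c,*f(ce),.077).round(4))
    c0=c
    if n=='top':
        pts={'pinA':(187.0,175.5),'pinB':(185.8,224)}
        for k,p in pts.items():print(k,[onz(c,*p,z).round(4) for z in(.077,.092)])
```

```text
top bbox (array([217.75, 166.42]), array([230.58, 179.08])) 154 cen [224.22 172.58] [0.6719 0.173  0.077 ]
top bbox (array([216.92, 222.25]), array([229.58, 234.92])) 154 cen [223.28 228.5 ] [0.533  0.1777 0.077 ]
top bbox (array([181.25, 168.75]), array([197.08, 183.92])) 220 cen [189.12 176.31] [0.6649 0.2601 0.077 ]
top bbox (array([178.25, 211.58]), array([199.58, 235.58])) 345 cen [188.01 224.34] [0.5455 0.2645 0.077 ]
pinA [array([0.667 , 0.2654, 0.077 ]), array([0.6645, 0.2619, 0.092 ])]
pinB [array([0.5465, 0.2699, 0.077 ]), array([0.5453, 0.2665, 0.092 ])]
scene bbox (array([362.58, 284.58]), array([384.58, 305.92])) 314 cen [374.9  294.41] [0.5207 0.1771 0.077 ]
scene bbox (array([313.75, 316.92]), array([330.92, 332.58])) 164 cen [322.34 324.53] [0.6755 0.1758 0.077 ]
```

Run:
```python
import cv2
a=cv2.imread('pics/top0.png');b=cv2.imread('pics/scene0.png')
def g(im,x0,y0,x1,y1,f,n):
    k=cv2.resize(im[y0:y1,x0:x1],None,fx=f,fy=f,interpolation=cv2.INTER_CUBIC)
    for x in range((x0+9)//10*10,x1,10): cv2.putText(k,str(x),(int((x+.5-x0)*f),10),0,.35,(0,0,255));cv2.line(k,(int((x+.5-x0)*f),12),(int((x+.5-x0)*f),18),(0,0,255))
    for y in range((y0+9)//10*10,y1,10): cv2.putText(k,str(y),(0,int((y+.5-y0)*f)),0,.35,(0,0,255));cv2.line(k,(24,int((y+.5-y0)*f)),(30,int((y+.5-y0)*f)),(0,0,255))
    cv2.imwrite('pics/'+n,k)
g(a,390,155,462,247,6.3,'t4.png')
g(a,308,150,378,192,10,'t5.png')
g(b,208,178,298,238,8.5,'s4.png')
g(b,232,235,292,290,10,'s5.png')
```

```text
(no output)
```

View pics/t4.png

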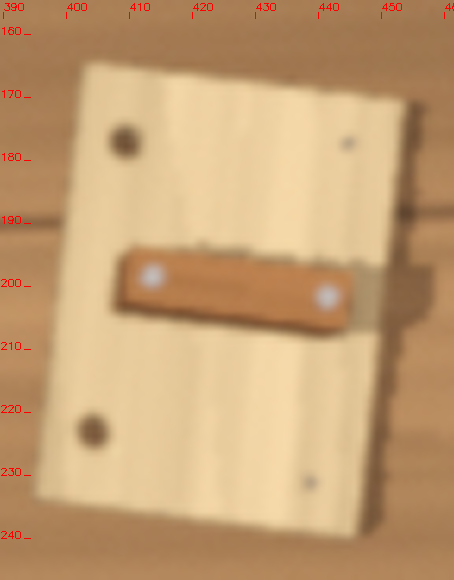

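View pics/t5.png

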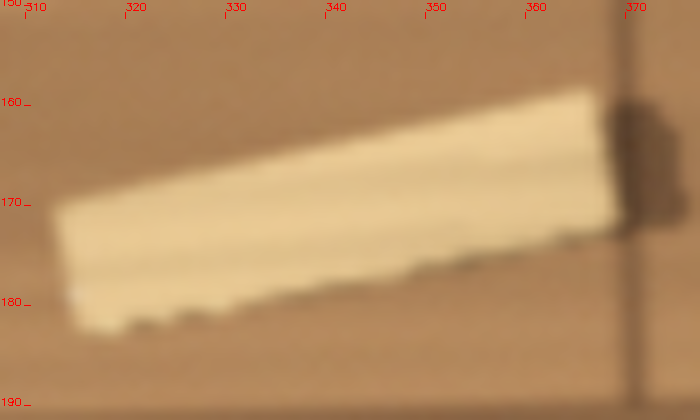

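View pics/s4.png

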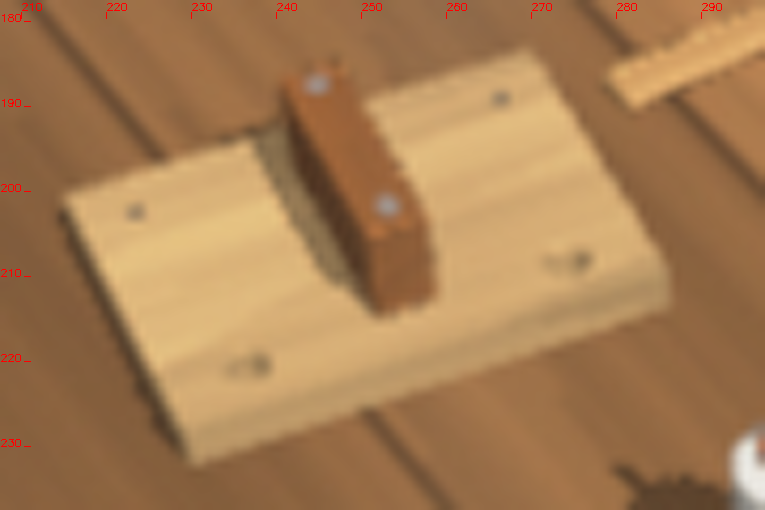

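View pics/s5.png

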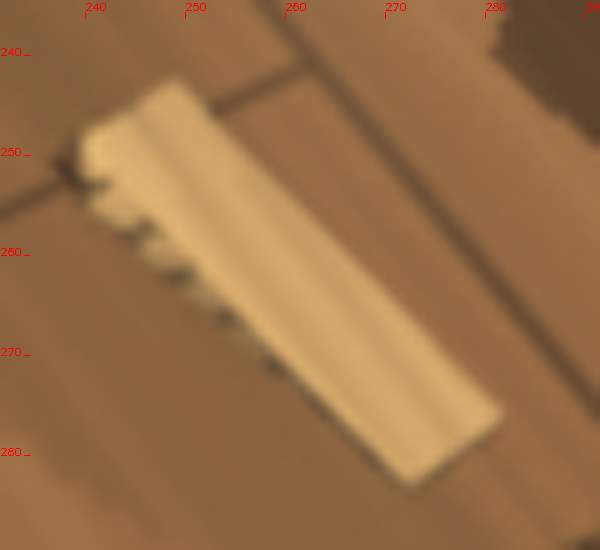

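Run:
```python
from meas import *
ct=cap('top');cs=cap('scene')
def T(name,a,b):
    p,e=tri([ray(ct,*a),ray(cs,*b)]);print(name,p.round(4),'res',np.round(e,4)); return p
print('SCREW');s1=T('scr+y',(413.6,198.3),(253.15,201.6));s2=T('scr-y',(441.56,201.64),(244.8,187.4))
f1=T('fh+x',(444.7,177.2),(223.4,202.4));f2=T('fh-x',(438.7,231.0),(266.4,189.0))
h1=T('hole+x',(409.34,176.88),(236.7,220.6));h2=T('hole-x',(404.26,222.9),(274.2,208.3))
tc=[T('c',a,b) for a,b in (((402.8,164.5),(229.9,228.3)),((454.1,170.5),(214.8,200.4)),((446.6,239.7),(269.9,183.4)),((395.1,233.5),(286.6,209.0)))]
print('mean corners',np.mean(tc,0).round(4))
print('top only corners@.018',[onz(ct,*a,.018).round(4) for a in((402.8,164.5),(454.1,170.5),(446.6,239.7),(395.1,233.5))], 'mean',np.mean([onz(ct,*a,.018) for a in((402.8,164.5),(454.1,170.5),(446.6,239.7),(395.1,233.5))],0).round(4))
print('top only holes',[onz(ct,*a,.018).round(4) for a in((409.34,176.88),(404.26,222.9))],'screws',[onz(ct,*a,.06).round(4) for a in((413.6,198.3),(441.56,201.64))])
print('scene only screws',[onz(cs,*a,.06).round(4) for a in((253.15,201.6),(244.8,187.4))])
def ang(a,b):d=b-a;return np.degrees(np.arctan2(d[1],d[0])).round(2)
print('yaw y-axis: holes',ang(h2,h1),'fh',ang(f2,f1),'scr-90',ang(s2,s1)-90)
print('WEDGE')
w=[T('w',a,b) for a,b in (((313.0,170.2),(272.7,283.2)),((315.5,182.8),(282,275.7)),((369.7,171.7),(249.3,242.3)),((367,158.3),(239.5,248.5)))]
tip=(w[0]+w[1])/2;bt=(w[2]+w[3])/2;print(tip,bt,ang(bt,tip)-90,np.linalg.norm((tip-bt)[:2]))
t2=(onz(ct,313,170.2,.005)+onz(ct,315.5,182.8,.005))/2;b2=(onz(ct,369.7,171.7,.027)+onz(ct,367,158.3,.027))/2
print(t2,b2,ang(b2,t2)-90,np.linalg.norm((t2-b2)[:2]))
print('PADS scene corners')
f=6.2
for nm,a,bs in(('-x front',(216.92,229.58),[(340,135),(395,97)]),('+x front',(217.75,230.58),[(38,293),(105,258)])):
    for b in bs: print(nm,onz(cs,308-.5+b[0]/f,275-.5+b[1]/f,.077).round(4))
for u,v in((217.75,166.42),(230.58,179.08),(216.92,222.25),(229.58,234.92)):print(onz(ct,u,v,.077).round(4))
# bed front edge in top
```

```text
SCREW
scr+y [ 0.5972 -0.2968  0.0616] res [0.0001 0.0001]
scr-y [ 0.5871 -0.3666  0.0607] res [0.0001 0.0001]
fh+x [ 0.655  -0.3861  0.0199] res [0.0002 0.0002]
fh-x [ 0.5164 -0.3654  0.0189] res [0. 0.]
hole+x [ 0.6582 -0.295   0.0191] res [0. 0.]
hole-x [ 0.5399 -0.2782  0.0176] res [0.0003 0.0003]
c [ 0.6901 -0.2786  0.0195] res [0.0009 0.0009]
c [ 0.672  -0.4114  0.0178] res [0. 0.]
c [ 0.4932 -0.3851  0.0164] res [0.0006 0.0006]
c [ 0.5125 -0.2529  0.0198] res [0.0005 0.0005]
mean corners [ 0.5919 -0.332   0.0184]
top only corners@.018 [array([ 0.6911, -0.2794,  0.018 ]), array([ 0.672 , -0.4113,  0.018 ]), array([ 0.4935, -0.385 ,  0.018 ]), array([ 0.5129, -0.2534,  0.018 ])] mean [ 0.5924 -0.3323  0.018 ]
top only holes [array([ 0.6584, -0.2951,  0.018 ]), array([ 0.5396, -0.2779,  0.018 ])] screws [array([ 0.5975, -0.2971,  0.06  ]), array([ 0.5873, -0.3668,  0.06  ])]
scene only screws [array([ 0.5965, -0.2983,  0.06  ]), array([ 0.5867, -0.3672,  0.06  ])]
yaw y-axis: holes -8.09 fh -8.46 scr-90 -8.290000000000006
WEDGE
w [ 0.6845 -0.0466  0.0035] res [0.0003 0.0003]
w [ 0.6513 -0.0525  0.0057] res [0.0001 0.0001]
w [ 0.6727 -0.1921  0.0266] res [0.0005 0.0005]
w [ 0.707  -0.186   0.0282] res [0.0008 0.0008]
[ 0.66789695 -0.04953617  0.00462994] [ 0.68984677 -0.18905012  0.02742736] 8.939999999999998 0.14123008862300418
[ 0.66794617 -0.04962336  0.005     ] [ 0.69049931 -0.18946459  0.027     ] 9.159999999999997 0.141648204026868
PADS scene corners
-x front [0.5494 0.1642 0.077 ]
-x front [0.5201 0.1618 0.077 ]
+x front [0.688 0.158 0.077]
+x front [0.6582 0.1593 0.077 ]
[0.6877 0.1888 0.077 ]
[0.6553 0.1575 0.077 ]
[0.5488 0.1931 0.077 ]
[0.5167 0.1624 0.077 ]
```

```bash
cat >> h.py <<'E'
from scipy.spatial.transform import Rotation as R
def st(tag=''):
    s=env.get_state();r=R.from_quat(s['eef_rot']).as_matrix()
    print(tag,'t',round(s['time_s'],2),'p',s['eef_pos'].round(4),'xax',r[:,0].round(4),'zax',r[:,2].round(4),'jaw yaw',np.degrees(np.arctan2(r[1,2],r[0,2])).round(2),'F',s['wrist_force'].round(1),'M',s['ft_torque'].round(2),'open',round(s['opening'],4),'q',s['joints'].round(2))
    return s
E
python3 -c "
from h import *
st()"
```

```text
t 0.7 p [ 0.2813 -0.5582  0.2313] xax [ 1.e-04 -1.e-04 -1.e+00] zax [ 4.50e-01 -8.93e-01  1.00e-04] jaw yaw -63.25 F [-0.2  0.5 -0.4] M [-0.01  0.01  0.01] open 0.0855 q [ 1.08  0.33 -0.06  1.46  0.02  1.35 -0.09]
```

Emit:
carry_out:
  commands:
    - [3.9,2.8,0,0,0,0.69,1]
    - [7.8,5.65,0,0,0,1.38,1]
    - [11.7,8.5,0,0,0,2.06,1]
    - [15.5,11.3,0,0,0,2.75,1]
    - [19.4,14.1,-1,0,0,3.44,1]
    - [23.3,17,-3,0,0,4.12,1]
    - [27.2,19.8,-5,0,0,4.81,1]
    - [31.1,22.6,-7,0,0,5.5,1]

```text
time_s: 1.7
eef_pos: [0.5934, -0.3313, 0.1609]
eef_rot: [0.05, 0.705, -0.05, 0.706]
wrist_force: [-0.8, -1.4, 0.0]
opening: 0.0853
```

```bash
python3 -c "
from h import *
st();cap('top','t6.png');cap('scene','s6.png')"
```

```text
t 1.7 p [ 0.5934 -0.3313  0.1609] xax [ 4.e-04 -3.e-04 -1.e+00] zax [ 9.902e-01 -1.399e-01  4.000e-04] jaw yaw -8.04 F [-0.8 -1.4  0. ] M [-0.05  0.02  0.01] open 0.0853 q [ 0.69  0.52 -0.35  1.37  0.18  1.28  0.19]
```

Emit:
carry_out:
  commands:
    - [0,0,-4,0,0,0,1]
    - [0,0,-8,0,0,0,1]
    - [0,0,-11,0,0,0,1]
    - [0,0,-13.2,0,0,-0.02,1]
    - [0,0,-13.2,0,0,-0.02,1]

```text
time_s: 2.42
eef_pos: [0.5913, -0.3319, 0.0278]
eef_rot: [0.053, 0.706, -0.052, 0.704]
wrist_force: [-0.3, 0.7, 0.5]
opening: 0.0854
```

```bash
python3 -c "
from h import *
st();cap('top','t7.png');c=cap('scene');cv2.imwrite('pics/s7.png',cv2.resize(c['color'][130:260,180:340,::-1],None,fx=4,fy=4))"
```

```text
t 2.42 p [ 0.5913 -0.3319  0.0278] xax [-0.0024  0.0012 -1.    ] zax [ 0.9891 -0.1473 -0.0025] jaw yaw -8.47 F [-0.3  0.7  0.5] M [-0.    0.08  0.02] open 0.0854 q [ 0.68  0.64 -0.33  1.49  0.22  1.06  0.15]
```

View pics/s7.png

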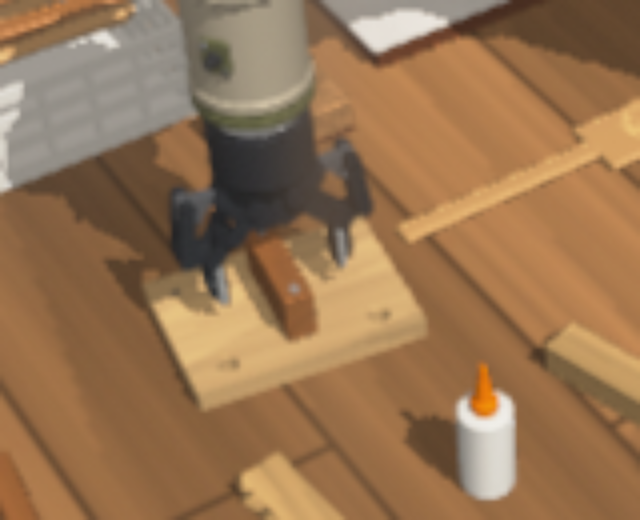

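The jaws straddle the fence, with one finger on each side. Closing now.

Emit:
carry_out:
  commands:
    - [0,0,0,0,0,0,0]
    - [0,0,0,0,0,0,0]
    - [0,0,0,0,0,0,0]
    - [0,0,0,0,0,0,0]
    - [0,0,0,0,0,0,0]
    - [0,0,0,0,0,0,0]

```text
time_s: 3.28
eef_pos: [0.5925, -0.3323, 0.0299]
eef_rot: [0.052, 0.705, -0.052, 0.705]
wrist_force: [-2.0, 0.2, 6.6]
opening: 0.0233
```

```bash
python3 -c "
from h import *
st()"
```

```text
t 3.27 p [ 0.5925 -0.3323  0.0299] xax [ 5.e-04 -3.e-04 -1.e+00] zax [ 9.891e-01 -1.470e-01  6.000e-04] jaw yaw -8.46 F [-2.   0.2  6.6] M [0.16 0.42 0.01] open 0.0233 q [ 0.68  0.64 -0.33  1.48  0.22  1.06  0.15]
```

Emit:
carry_out:
  commands:
    - [0,0,1,0,0,0,0]
    - [0,0,4,0,0,0,0]
    - [0,0,8,0,0,0,0]
    - [0,0,12,0,0,0,0]
    - [0,0,16,0,0,0,0]
    - [0,3,16,0,0,0.1,0]
    - [0,7,16,0,0,0.2,0]
    - [0.2,12,16,0,0,0.3,0]

```text
time_s: 4.28
eef_pos: [0.5936, -0.2118, 0.1891]
eef_rot: [0.034, 0.707, -0.034, 0.706]
wrist_force: [1.2, 1.3, -3.7]
opening: 0.0227
```

Emit:
carry_out:
  commands:
    - [0.1,5.5,0,0,0,0.1,0]
    - [0.3,11,0,0,0,0.2,0]
    - [0.5,16.5,0,0,0,0.3,0]
    - [0.6,22,0,0,0,0.33,0]
    - [0.8,27.5,0,0,0,0.33,0]
    - [0.9,33,0,0,0,0.33,0]

```text
time_s: 5.03
eef_pos: [0.6028, 0.1194, 0.1893]
eef_rot: [0.013, 0.707, -0.013, 0.707]
wrist_force: [0.9, -0.1, -3.2]
opening: 0.023
```

```bash
python3 -c "
from h import *
st();cap('top','t8.png');cap('scene','s8.png')"
```

```text
t 5.03 p [0.6028 0.1194 0.1893] xax [-3.e-04 -3.e-04 -1.e+00] zax [ 9.993e-01 -3.780e-02 -3.000e-04] jaw yaw -2.17 F [ 0.9 -0.1 -3.2] M [-0.01 -0.07 -0.04] open 0.023 q [ 0.17  0.39 -0.57  1.52  0.22  1.29 -0.46]
```

View pics/t8.png

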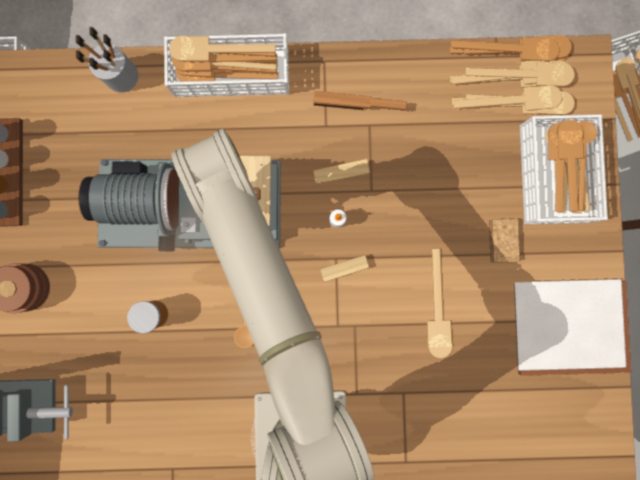

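View pics/s8.png

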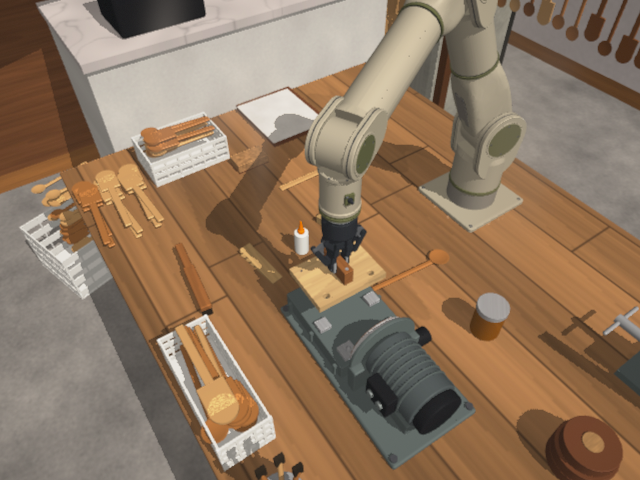

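```bash
cat > g.py <<'E'
import cv2,sys
def g(src,x0,y0,x1,y1,f,n):
    im=cv2.imread('pics/'+src) if isinstance(src,str) else src
    k=cv2.resize(im[y0:y1,x0:x1],None,fx=f,fy=f,interpolation=cv2.INTER_CUBIC)
    for x in range((x0+9)//10*10,x1,10): cv2.putText(k,str(x),(int((x+.5-x0)*f),10),0,.35,(0,0,255));cv2.line(k,(int((x+.5-x0)*f),12),(int((x+.5-x0)*f),18),(0,0,255))
    for y in range((y0+9)//10*10,y1,10): cv2.putText(k,str(y),(0,int((y+.5-y0)*f)),0,.35,(0,0,255));cv2.line(k,(24,int((y+.5-y0)*f)),(30,int((y+.5-y0)*f)),(0,0,255))
    cv2.imwrite('pics/'+n,k)
E
python3 -c "
from g import g
g('s8.png',282,235,392,320,7,'s9.png')"
```

```text
(no output)
```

View pics/s9.png

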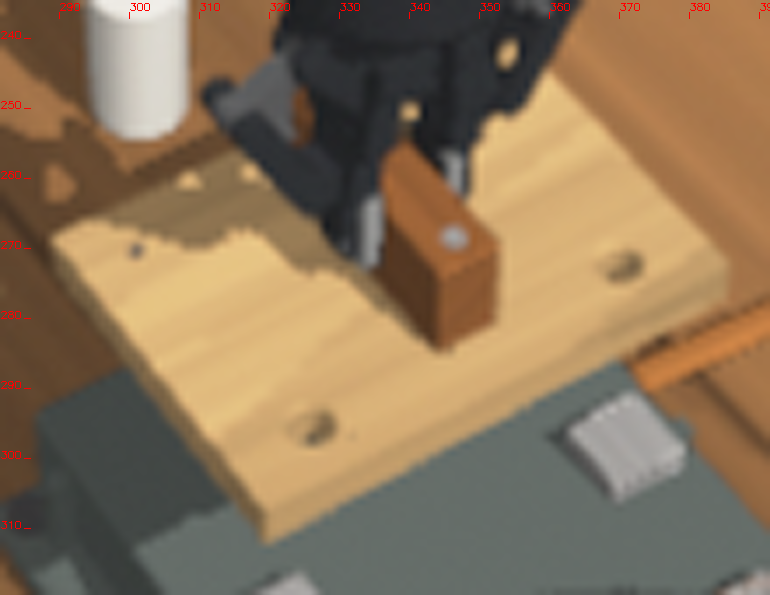

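Run:
```python
from h import *
c=cap('scene')
e=np.array([.6028,.1194]);th=np.radians(-1.98)  # expected yaw
Rm=np.array([[np.cos(th),-np.sin(th)],[np.sin(th),np.cos(th)]])
for n,p,z,l in(('h+',(326.2,295.5),.1774,(.06,.045)),('h-',(370.07,272.5),.1774,(-.06,.045)),('scr',(346.4,268.4),.2194,(0,.0353)),('fh+',(301.1,270.2),.1774,(.07,-.045)),('c+',(319.4,307.4),.1774,(.09,.065)),('c-',(385.5,271.9),.1774,(-.09,.065))):
    w=onz(c,*p,z); print(n,w.round(4),'implied origin',(w[:2]-Rm@np.array(l)).round(4))
```

```text
h+ [0.6628 0.173  0.1774] implied origin [0.6013 0.1301]
h- [0.5433 0.1766 0.1774] implied origin [0.6017 0.1295]
scr [0.6021 0.1631 0.2194] implied origin [0.6009 0.1279]
fh+ [0.6695 0.0814 0.1774] implied origin [0.6011 0.1288]
c+ [0.6929 0.1907 0.1774] implied origin [0.6008 0.1288]
c- [0.5132 0.1952 0.1774] implied origin [0.6009 0.1271]
```

Emit:
carry_out:
  commands:
    - [0,0,0,0,0,0,0]
    - [0,0,0,0,0,0,0]
    - [0,0,0,0,0,0,0]

```text
time_s: 5.55
eef_pos: [0.6034, 0.1167, 0.1893]
eef_rot: [0.014, 0.707, -0.014, 0.707]
wrist_force: [-0.1, -0.9, -3.2]
opening: 0.0231
```

```bash
python3 -c "
from h import *
from g import g
st();cap('scene','s10.png');cap('top','t10.png')
g('s10.png',282,235,392,320,7,'s11.png');g('t10.png',180,145,290,235,7,'t11.png')"
```

```text
t 5.55 p [0.6034 0.1167 0.1893] xax [ 0.e+00 -3.e-04 -1.e+00] zax [ 9.992e-01 -3.920e-02  1.000e-04] jaw yaw -2.25 F [-0.1 -0.9 -3.2] M [-0.01 -0.    0.  ] open 0.0231 q [ 0.18  0.39 -0.57  1.52  0.22  1.29 -0.46]
```

View pics/s11.png

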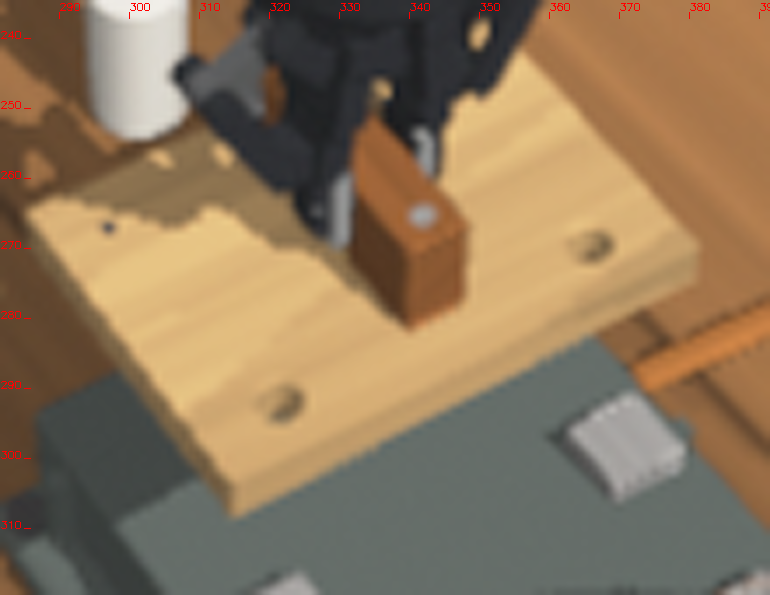

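View pics/t11.png

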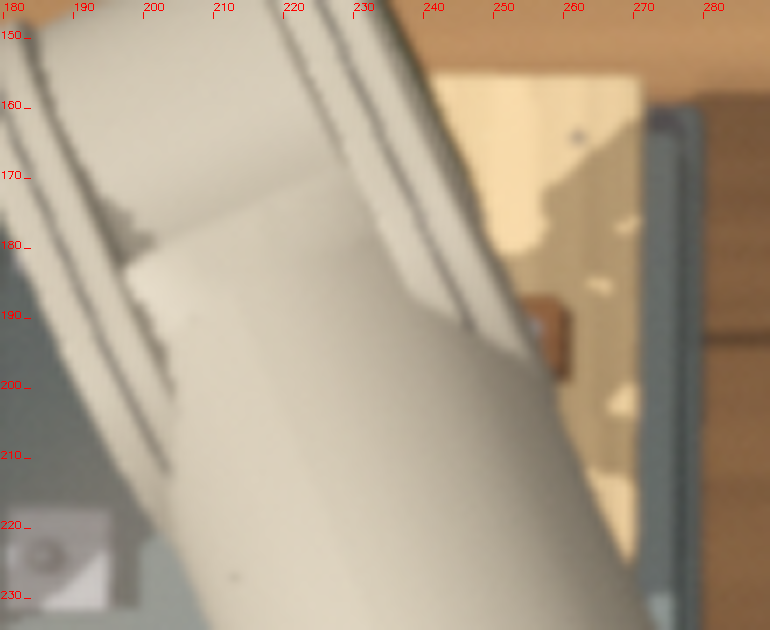

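Run:
```python
from h import *
c=cap('scene');ct=cap('top')
th=np.radians(-2.06)
Rm=np.array([[np.cos(th),-np.sin(th)],[np.sin(th),np.cos(th)]])
for n,p,z,l in(('h+',(322.2,291.9),.1774,(.06,.045)),('h-',(365.8,269.5),.1774,(-.06,.045)),('scr',(341.9,265.2),.2194,(0,.0353)),('fh+',(296.9,266.9),.1774,(.07,-.045)),('c+',(314.8,303.9),.1774,(.09,.065)),('c-',(381.2,269.5),.1774,(-.09,.065))):
    w=onz(c,*p,z); print(n,w.round(4),'implied origin',(w[:2]-Rm@np.array(l)).round(4))
print(tri([ray(c,296.9,266.9),ray(ct,261.9,164.2)]))
print('top fh',onz(ct,261.9,164.2,.1774))
```

```text
h+ [0.6645 0.1599 0.1774] implied origin [0.6029 0.1171]
h- [0.5459 0.164  0.1774] implied origin [0.6043 0.1169]
scr [0.6049 0.1501 0.2194] implied origin [0.6036 0.1149]
fh+ [0.6721 0.0676 0.1774] implied origin [0.6038 0.1151]
c+ [0.696  0.1774 0.1774] implied origin [0.6037 0.1157]
c- [0.5168 0.1841 0.1774] implied origin [0.6044 0.1159]
(array([0.67210348, 0.06899181, 0.17863989]), [np.float64(0.0007152810375734535), np.float64(0.000715281037573267)])
top fh [0.6717475  0.06952526 0.1774    ]
```

Emit:
carry_out:
  commands:
    - [0.1,2.5,-1,0,0,0,0]
    - [0.1,5,-2,0,0,0,0]
    - [0.1,7,-3,0,0,0,0]
    - [0.1,8.5,-4,0,0,0,0]
    - [0.1,9.6,-5,0,0,0,0]
    - [0.1,10.2,-5.3,0,0,0,0]
    - [0.1,10.3,-5.3,0,0,0,0]
    - [0.1,10.3,-5.3,0,0,0,0]

```text
time_s: 6.75
eef_pos: [0.6047, 0.2203, 0.1367]
eef_rot: [0.014, 0.707, -0.014, 0.707]
wrist_force: [0.3, -0.1, -4.0]
opening: 0.023
```

Emit:
carry_out:
  commands:
    - [0,0,0,0,0,0,0]
    - [0,0,0,0,0,0,0]

```text
time_s: 7.0
eef_pos: [0.6045, 0.2205, 0.1366]
eef_rot: [0.013, 0.707, -0.013, 0.707]
wrist_force: [0.5, -0.4, -3.2]
opening: 0.0233
```

```bash
python3 -c "
from h import *
from g import g
st();cap('scene','s12.png');cap('top','t12.png')
g('s12.png',300,250,410,340,7,'s13.png');g('t12.png',150,145,260,235,7,'t13.png')"
```

```text
t 7.0 p [0.6045 0.2205 0.1366] xax [ 5.e-04 -1.e-04 -1.e+00] zax [ 9.993e-01 -3.810e-02  5.000e-04] jaw yaw -2.18 F [ 0.5 -0.4 -3.2] M [-0.01 -0.02  0.  ] open 0.0233 q [ 0.01  0.5  -0.58  1.5   0.28  1.22 -0.65]
```

View pics/s13.png

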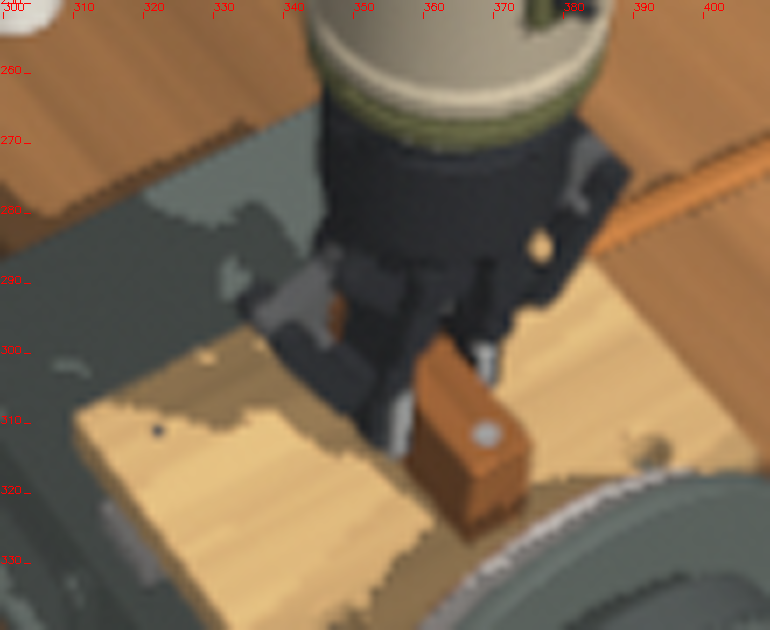

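View pics/t13.png

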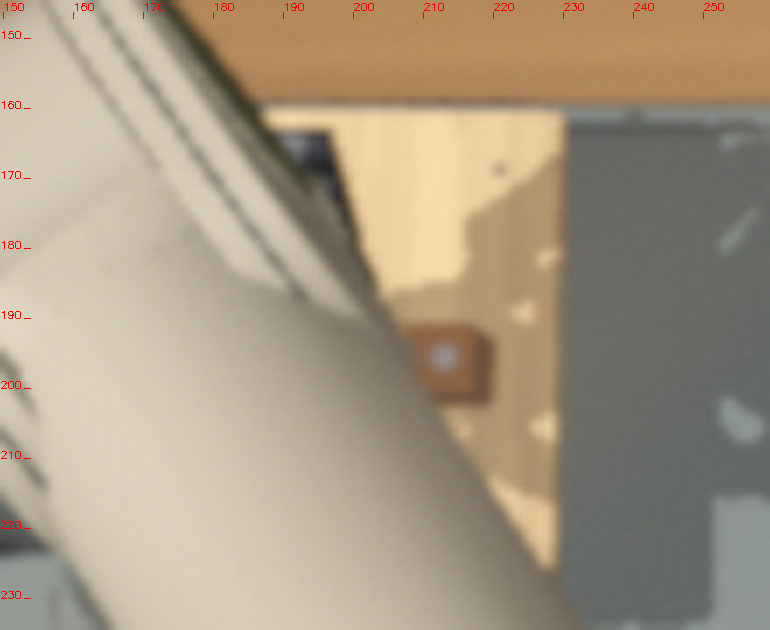

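Emit:
carry_out:
  commands:
    - [0,0.05,-0.6,0,0,0,0]
    - [0,0.05,-1.1,0,0,0,0]
    - [0,0.05,-1.5,0,0,0,0]
    - [0,0.05,-1.8,0,0,0,0]
    - [0,0.05,-2.1,0,0,0,0]
    - [0,0.05,-2.1,0,0,0,0]

```text
time_s: 7.85
eef_pos: [0.6042, 0.2213, 0.1151]
eef_rot: [0.013, 0.707, -0.013, 0.707]
wrist_force: [-0.5, -0.4, -2.9]
opening: 0.0234
```

Emit:
carry_out:
  commands:
    - [0,0,-0.3,0,0,0,0]
    - [0,0,-0.6,0,0,0,0]
    - [0,0,-0.8,0,0,0,0]
    - [0,0,-0.8,0,0,0,0]

```text
time_s: 8.35
eef_pos: [0.6042, 0.2213, 0.1072]
eef_rot: [0.013, 0.707, -0.013, 0.707]
wrist_force: [0.2, 0.5, -4.3]
opening: 0.0228
```

Emit:
carry_out:
  commands:
    - [0,0,-0.1,0,0,0,0]
    - [0,0,-0.2,0,0,0,0]
    - [0,0,-0.2,0,0,0,0]

```text
time_s: 8.72
eef_pos: [0.6044, 0.2214, 0.1068]
eef_rot: [0.013, 0.707, -0.013, 0.707]
wrist_force: [-5.0, -2.6, 8.3]
opening: 0.0233
```

```bash
python3 -c "
from h import *
from g import g
st();cap('scene','s14.png');cap('top','t14.png')
g('s14.png',300,250,410,340,7,'s15.png')"
```

```text
t 8.72 p [0.6044 0.2214 0.1068] xax [ 8.e-04 -2.e-04 -1.e+00] zax [ 9.993e-01 -3.760e-02  8.000e-04] jaw yaw -2.16 F [-5.  -2.6  8.3] M [-0.54  1.29  0.05] open 0.0233 q [ 0.    0.53 -0.57  1.53  0.3   1.17 -0.66]
```

View pics/s15.png

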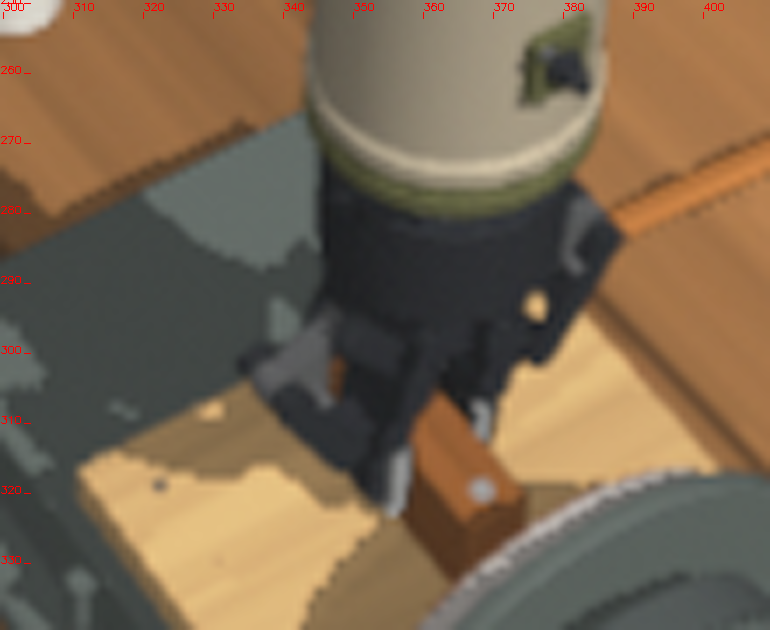

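Contact came at eef z 0.1068 and the seated height should be 0.1069, so the table is down. Releasing.

Emit:
carry_out:
  commands:
    - [0,0,0,0,0,0,1]
    - [0,0,0,0,0,0,1]
    - [0,0,0,0,0,0,1]
    - [0,0,0,0,0,0,1]
    - [0,0,0,0,0,0,1]

```text
time_s: 9.45
eef_pos: [0.6043, 0.2214, 0.1053]
eef_rot: [0.013, 0.707, -0.013, 0.707]
wrist_force: [-0.0, -0.1, -0.3]
opening: 0.0853
```

Emit:
carry_out:
  commands:
    - [0,0,3,0,0,0,1]
    - [0,0,7,0,0,0,1]
    - [0,0,12,0,0,0,1]
    - [0,-6,14,0,0,0,1]
    - [0,-12,14,0,0,0,1]
    - [0,-18,14,0,0,0,1]
    - [0,-24,14,0,0,0,1]
    - [0,-30,14,0,0,0,1]

```text
time_s: 10.45
eef_pos: [0.604, -0.0806, 0.2455]
eef_rot: [0.013, 0.707, -0.013, 0.707]
wrist_force: [0.6, 0.3, 0.4]
opening: 0.0852
```

```bash
python3 -c "
from h import *
from g import g
st();cap('scene','s16.png');cap('top','t16.png')
g('s16.png',290,250,420,345,6,'s17.png');g('t16.png',170,145,260,245,6,'t17.png')"
```

```text
t 10.45 p [ 0.604  -0.0806  0.2455] xax [ 5.e-04 -1.e-04 -1.e+00] zax [ 9.993e-01 -3.760e-02  5.000e-04] jaw yaw -2.15 F [0.6 0.3 0.4] M [-0.01 -0.02 -0.01] open 0.0852 q [ 0.44  0.33 -0.49  1.46  0.16  1.38 -0.09]
```

View pics/s17.png

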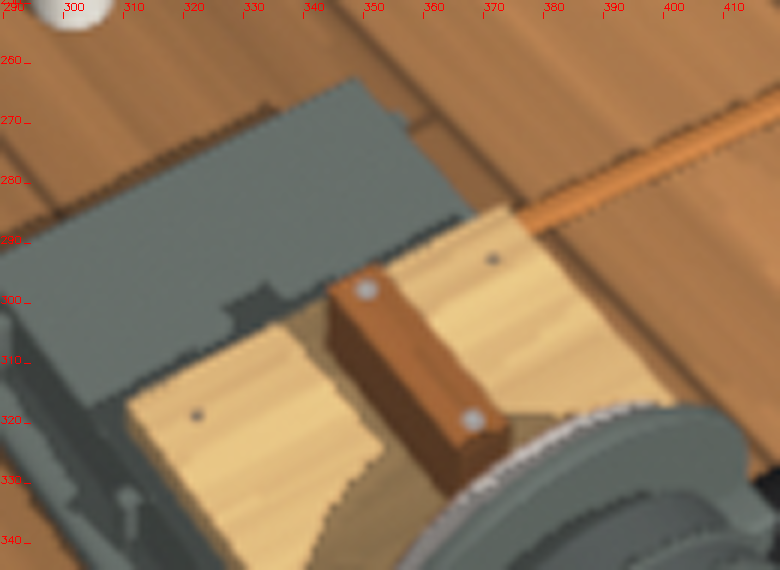

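View pics/t17.png

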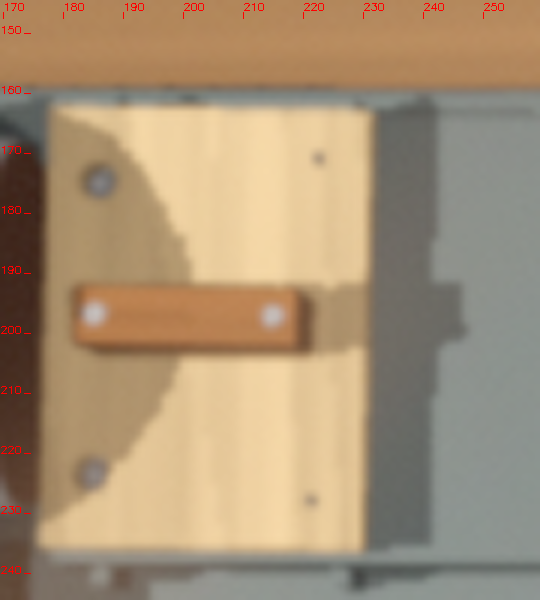

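View pics/t16.png

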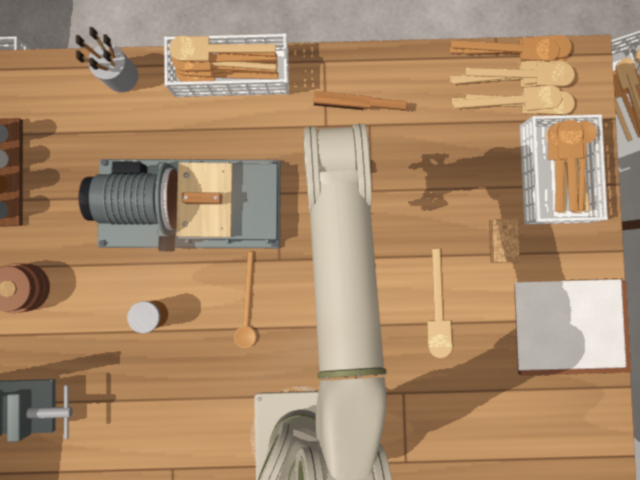

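```bash
python3 - <<'E'
from h import *
ct=cap('top');cs=cap('scene')
P={}
for n,a,b in(('fh+',(222.67,170.83),(322.3,318.7)),('fh-',(221.3,227.83),(371.7,292.7)),('scr-y',(214.8,197.2),(350.5,297.8)),('scr+y',(185.2,196.8),(368.3,319.5))):
    p,e=tri([ray(ct,*a),ray(cs,*b)]);P[n]=p;print(n,p.round(4),np.round(e,4))
y=P['scr+y']-P['scr-y'];print('yaw',np.degrees(np.arctan2(-y[0],y[1])));x=P['fh+']-P['fh-'];print(np.degrees(np.arctan2(x[1],x[0])))
c=(P['scr+y']+P['scr-y'])/2;print(c)
# bed edges via front bed corners
E
python3 -c "
from g import g
g('t16.png',225,150,290,255,5.7,'t18.png')"
```

```text
fh+ [0.6733 0.1734 0.0962] [0.0004 0.0004]
fh- [0.5335 0.1792 0.0959] [0.0002 0.0002]
scr-y [0.6036 0.1861 0.1377] [0.0005 0.0005]
scr+y [0.6064 0.256  0.1381] [0.0006 0.0006]
yaw -2.305734246287913
-2.3762235367177023
[0.60503927 0.22108949 0.13787957]
```

View pics/t18.png

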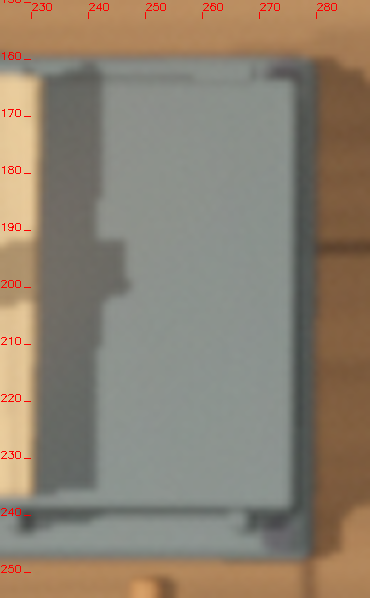

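The table is seated: the pins show in both holes, the plate top triangulates 1 mm above nominal just as it did on the bench, and it is level. Now for the wedge.

Emit:
carry_out:
  commands:
    - [2.5,-2.5,-4,0,0,0.4,1]
    - [5.5,-5.5,-8,0,0,0.8,1]
    - [8.2,-8.5,-13,0,0,1.12,1]
    - [8.2,-8.5,-16.5,0,0,1.12,1]
    - [8.2,-8.5,-18.5,0,0,1.12,1]
    - [8.2,-8.5,-18.5,0,0,1.12,1]
    - [8.2,-8.5,-18.5,0,0,1.12,1]

```text
time_s: 11.52
eef_pos: [0.6874, -0.1628, 0.0626]
eef_rot: [-0.056, 0.704, 0.056, 0.706]
wrist_force: [0.7, 0.0, 0.3]
opening: 0.0853
```

```bash
python3 -c "
from h import *
from g import g
st();cap('scene','s19.png');cap('top','t19.png')
g('s19.png',200,190,310,300,5.4,'s20.png')"
```

```text
t 11.53 p [ 0.6874 -0.1628  0.0626] xax [ 2.9e-03 -3.0e-04 -1.0e+00] zax [0.9874 0.1582 0.0028] jaw yaw 9.1 F [0.7 0.  0.3] M [ 0.01 -0.01 -0.03] open 0.0853 q [ 0.46  0.67 -0.44  1.38  0.29  1.15  0.15]
```

View pics/s20.png

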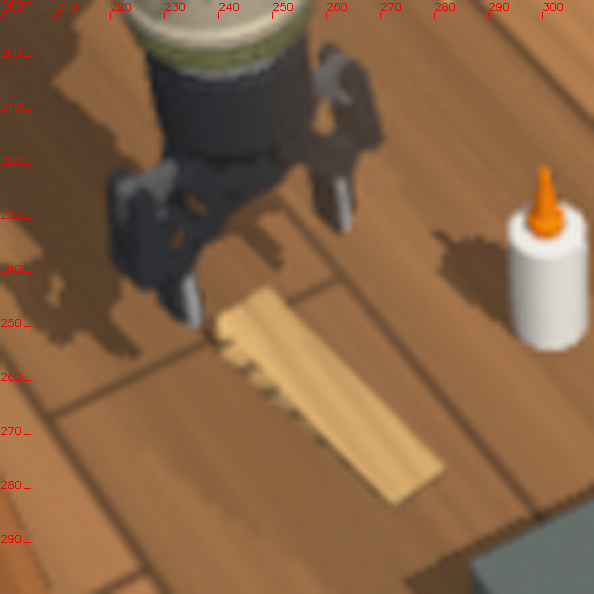

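Emit:
carry_out:
  commands:
    - [0,0,-2.5,0,0,0,1]
    - [0,0,-4.7,0,0,0,1]
    - [0,0,-5.7,0,0,0,1]
    - [0,0,-5.7,0,0,0,1]
    - [0,0,-5.7,0,0,0,1]

```text
time_s: 12.25
eef_pos: [0.6869, -0.1637, 0.0043]
eef_rot: [-0.056, 0.704, 0.056, 0.705]
wrist_force: [0.1, 0.2, 0.5]
opening: 0.0856
```

Emit:
carry_out:
  commands:
    - [0,0,0,0,0,0,0]
    - [0,0,0,0,0,0,0]
    - [0,0,0,0,0,0,0]
    - [0,0,0,0,0,0,0]
    - [0,0,0,0,0,0,0]
    - [0,0,0,0,0,0,0]

```text
time_s: 13.0
eef_pos: [0.6866, -0.1637, 0.0038]
eef_rot: [-0.056, 0.705, 0.056, 0.705]
wrist_force: [0.5, -0.1, 5.8]
opening: 0.0322
```

```bash
python3 -c "
from h import *
from g import g
st();cap('scene','s21.png');cap('top','t21.png')
g('s21.png',200,190,310,300,5.4,'s22.png');g('t21.png',300,145,390,200,8,'t22.png')"
```

```text
t 13.0 p [ 0.6866 -0.1637  0.0038] xax [ 9.e-04 -2.e-04 -1.e+00] zax [9.876e-01 1.571e-01 8.000e-04] jaw yaw 9.04 F [ 0.5 -0.1  5.8] M [0.02 0.11 0.03] open 0.0322 q [ 0.45  0.74 -0.42  1.41  0.32  1.06  0.13]
```

View pics/s22.png

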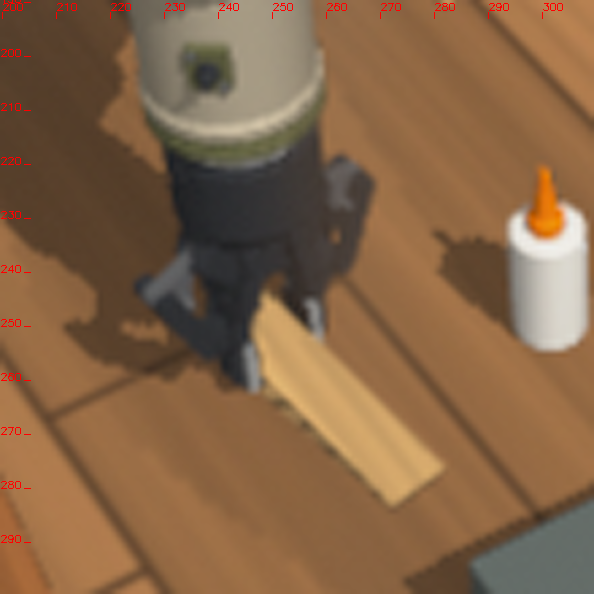

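View pics/t22.png

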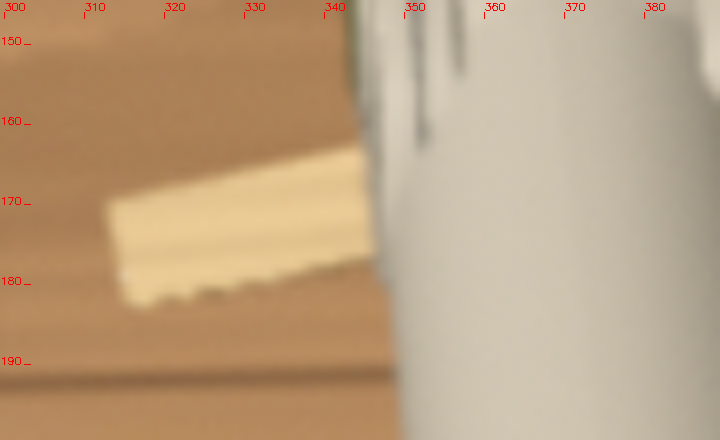

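Emit:
carry_out:
  commands:
    - [0,0,2,0,0,0,0]
    - [0,0,6,0,0,0,0]
    - [0,3,10,0,0,0,0]
    - [-0.5,8,11,0,0,-0.3,0]
    - [-3,12.5,11,0,0,-0.6,0]
    - [-6,16.5,11,0,0,-0.9,0]
    - [-8.4,17.5,11,0,0,-1.12,0]
    - [-8.8,17.5,11,0,0,-1.12,0]

```text
time_s: 14.1
eef_pos: [0.5972, 0.0126, 0.1144]
eef_rot: [0.012, 0.707, -0.013, 0.707]
wrist_force: [0.9, -0.0, -1.0]
opening: 0.0325
```

Emit:
carry_out:
  commands:
    - [0,0.5,-2,0,0,0,0]
    - [0,0.5,-3,0,0,0,0]
    - [0,0.5,-3,0,0,0,0]
    - [0,0.5,-3,0,0,0,0]

```text
time_s: 14.6
eef_pos: [0.5986, 0.0161, 0.0832]
eef_rot: [0.013, 0.707, -0.013, 0.707]
wrist_force: [0.9, -0.2, 0.3]
opening: 0.0327
```

```bash
python3 -c "
from h import *
from g import g
st();cap('scene','s23.png');cap('top','t23.png')
g('s23.png',270,225,400,345,5,'s24.png');g('t23.png',170,145,300,245,6,'t24.png')"
```

```text
t 14.6 p [0.5986 0.0161 0.0832] xax [-1.e-04  2.e-04 -1.e+00] zax [ 9.993e-01 -3.790e-02 -1.000e-04] jaw yaw -2.17 F [ 0.9 -0.2  0.3] M [-0.02 -0.06  0.02] open 0.0327 q [ 0.29  0.44 -0.49  1.68  0.23  1.08 -0.31]
```

View pics/s24.png

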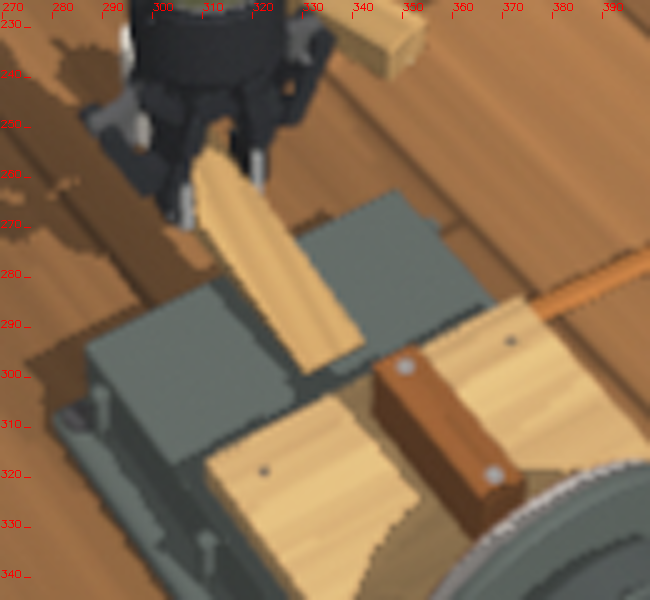

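View pics/t24.png

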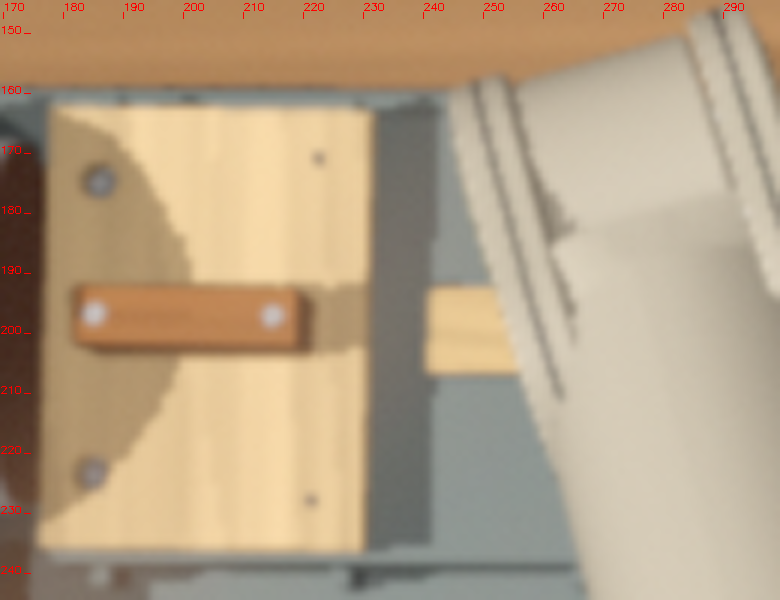

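Run:
```python
from h import *
ct=cap('top');cs=cap('scene')
a=tri([ray(ct,240.3,192.3),ray(cs,330.5,299.1)]);b=tri([ray(ct,240.5,206.8),ray(cs,342.5,293.5)])
print(a,b,(a[0]+b[0])/2)
print('top tip',onz(ct,240.4,199.5,.0844))
# table front edge top: corners px
x=lambda p,q:(170-.5+p/6,145-.5+q/6)
for p in((374,109),(365,551)):print(onz(ct,*x(*p),.0955))
xs=lambda p,q:(270-.5+p/5,225-.5+q/5)
for p in((207,461),(522,296)):print('scene',onz(cs,*xs(*p),.0955))
```

```text
(array([0.62109595, 0.13247574, 0.08534742]), [np.float64(0.0007119002543088154), np.float64(0.0007119002543087868)]) (array([0.58572166, 0.13312031, 0.08149095]), [np.float64(0.0007752399559209142), np.float64(0.0007752399559208911)]) [0.6034088  0.13279802 0.08341918]
top tip [0.6028342  0.13311999 0.0844    ]
[0.69271089 0.15093016 0.0955    ]
[0.51203374 0.15777146 0.0955    ]
scene [0.69204995 0.15320179 0.0955    ]
scene [0.51221152 0.16035761 0.0955    ]
```

Emit:
carry_out:
  commands:
    - [0,0.3,-0.7,0,0,0,0]
    - [0,0.6,-1.2,0,0,0,0]
    - [0,0.8,-1.4,0,0,0,0]
    - [0,0.8,-1.4,0,0,0,0]
    - [0,0.8,-1.4,0,0,0,0]

```text
time_s: 15.42
eef_pos: [0.5984, 0.0244, 0.0694]
eef_rot: [0.013, 0.707, -0.013, 0.707]
wrist_force: [0.0, 0.8, -0.8]
opening: 0.033
```

Emit:
carry_out:
  commands:
    - [0,0,-0.05,0,0,0,0]
    - [0,0,-0.1,0,0,0,0]
    - [0,0,-0.1,0,0,0,0]

```text
time_s: 15.8
eef_pos: [0.5984, 0.0243, 0.0687]
eef_rot: [0.013, 0.707, -0.013, 0.707]
wrist_force: [-2.3, -1.1, 4.1]
opening: 0.0331
```

Emit:
carry_out:
  commands:
    - [0,1,0,0,0,0,0]
    - [0.05,2,0,0,0,0,0]
    - [0.1,3,0,0,0,0,0]
    - [0.1,4,0,0,0,0,0]
    - [0.15,4.8,0,0,0,0,0]
    - [0.2,5.4,0,0,0,0,0]
    - [0.2,5.6,0,0,0,0,0]
    - [0.2,5.6,0,0,0,0,0]

```text
time_s: 16.8
eef_pos: [0.6007, 0.0813, 0.0688]
eef_rot: [0.013, 0.707, -0.013, 0.707]
wrist_force: [-0.3, -1.5, 6.1]
opening: 0.0326
```

```bash
python3 -c "
from h import *
from g import g
st();cap('scene','s25.png');cap('top','t25.png')
g('s25.png',290,250,420,345,6,'s26.png');g('t25.png',170,145,260,245,6,'t26.png')"
```

```text
t 16.8 p [0.6007 0.0813 0.0688] xax [ 1.1e-03  3.0e-04 -1.0e+00] zax [ 0.9993 -0.0368  0.0011] jaw yaw -2.11 F [-0.3 -1.5  6.1] M [-0.26  0.11  0.05] open 0.0326 q [ 0.19  0.48 -0.5   1.67  0.26  1.06 -0.43]
```

View pics/s26.png

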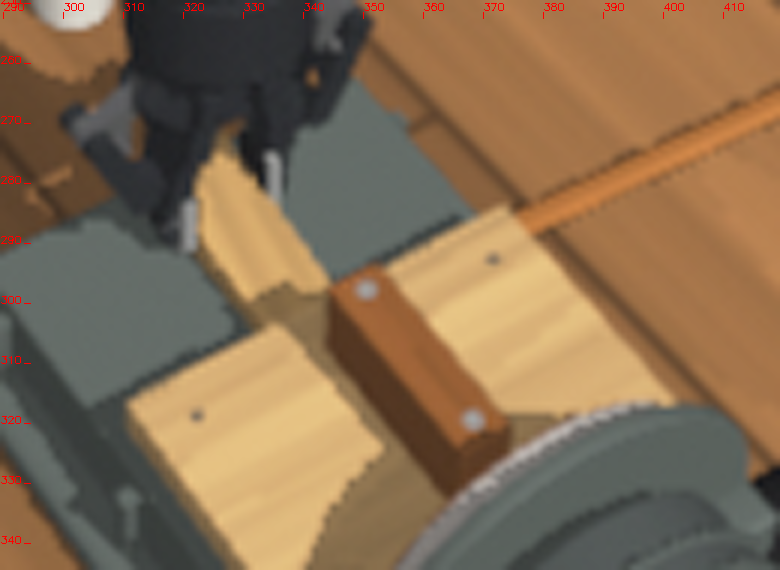

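View pics/t26.png

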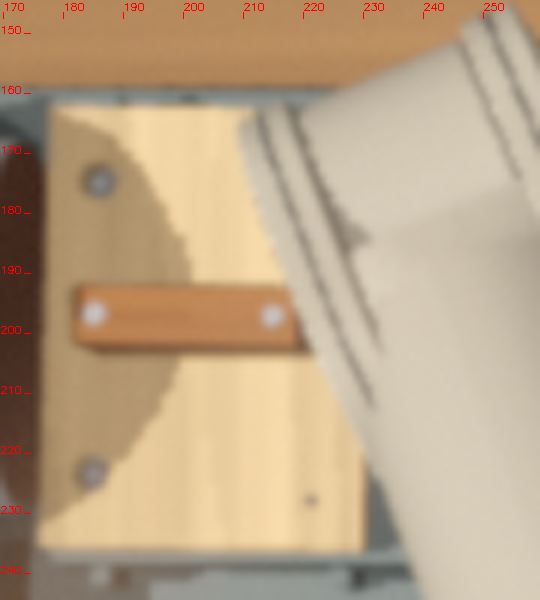

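```bash
cat > lift.py <<'E'
from h import *
import sys
def avg(n,k=4):
    return np.mean([cap(n)['color'].astype(np.float32).mean(2) for _ in range(k)],0)
PTS={'scene':[('fh+',322.3,318.7),('fh-',371.7,292.7),('scr-y',350.5,297.8),('scr+y',368.3,319.5)],'top':[('fh-',221.3,227.8),('scr-y',214.8,197.2),('scr+y',185.2,196.8)]}
def cent(im,u,v,sgn,r=3):
    F=8;w=6
    p=cv2.getRectSubPix(im.astype(np.float32),(4*w+1,4*w+1),(u,v))
    return p
def shift(a,b,u,v,w=9):
    # iterative LK on patch
    du=np.zeros(2)
    ta=cv2.getRectSubPix(a,(w,w),(u,v));gx=np.gradient(ta,axis=1);gy=np.gradient(ta,axis=0)
    A=np.stack([gx.ravel(),gy.ravel(),np.ones(w*w),ta.ravel()],1)
    for _ in range(30):
        tb=cv2.getRectSubPix(b,(w,w),(float(u+du[0]),float(v+du[1])))
        s=np.linalg.lstsq(A,(tb-ta).ravel(),rcond=None)[0]
        du-=s[:2]
    return du
if __name__=='__main__':
    tag=sys.argv[1]; s=st()
    for n in('scene','top'):
        im=avg(n)
        if tag=='base': np.save(f'base_{n}.npy',im);continue
        b=np.load(f'base_{n}.npy')
        for k,u,v in PTS[n]: print(n,k,shift(b,im,u,v).round(2))
    cap('scene','L%s.png'%tag)
E
python3 lift.py base; python3 lift.py chk
python3 - <<'E'
from h import *
c=cap('scene');t=cap('top')
for p in([.673,.175,.095],[.534,.18,.095],[.6036,.186,.137]):
    q=np.array(p)+[0,0,.001];print('px per mm up',(proj(c,q)-proj(c,p)).round(3),(proj(t,q)-proj(t,p)).round(3),' per mm +y',(proj(c,np.array(p)+[0,.001,0])-proj(c,p)).round(3))
E
```

```text
t 16.9 p [0.6007 0.0813 0.0688] xax [ 1.1e-03  4.0e-04 -1.0e+00] zax [ 0.9993 -0.0368  0.001 ] jaw yaw -2.11 F [ 0.3 -0.8  5.5] M [-0.23  0.12  0.04] open 0.0326 q [ 0.19  0.48 -0.5   1.67  0.26  1.06 -0.43]
 t 17.35 p [0.6007 0.0813 0.0688] xax [ 1.1e-03  5.0e-04 -1.0e+00] zax [ 0.9993 -0.0369  0.0011] jaw yaw -2.11 F [ 1.  -1.2  5.3] M [-0.24  0.07  0.02] open 0.0325 q [ 0.19  0.48 -0.5   1.67  0.26  1.06 -0.43]
scene fh+ [ 0. -0.]
scene fh- [ 0. -0.]
scene scr-y [-0.  0.]
scene scr+y [-0.  0.]
top fh- [ 0.   -0.01]
top scr-y [0. 0.]
top scr+y [0. 0.]
px per mm up [-0.001 -0.244] [-0.069 -0.07 ]  per mm +y [0.245 0.301]
px per mm up [ 0.028 -0.25 ] [-0.07 -0.03]  per mm +y [0.258 0.277]
px per mm up [ 0.016 -0.259] [-0.076 -0.053]  per mm +y [0.261 0.293]
```

Emit:
carry_out:
  commands:
    - [0,0.4,0,0,0,0,0]
    - [0.05,0.8,0,0,0,0,0]
    - [0.05,1.2,0,0,0,0,0]
    - [0.05,1.6,0,0,0,0,0]
    - [0.05,1.6,0,0,0,0,0]
    - [0.05,1.6,0,0,0,0,0]

```text
time_s: 18.65
eef_pos: [0.6013, 0.0966, 0.0688]
eef_rot: [0.013, 0.707, -0.013, 0.707]
wrist_force: [0.2, -3.3, 5.7]
opening: 0.0326
```

```bash
python3 lift.py a
```

```text
t 18.65 p [0.6013 0.0966 0.0688] xax [ 1.1e-03 -2.0e-04 -1.0e+00] zax [ 0.9993 -0.0375  0.0011] jaw yaw -2.15 F [ 0.2 -3.3  5.7] M [-0.64  0.02 -0.07] open 0.0326 q [ 0.16  0.49 -0.5   1.66  0.26  1.06 -0.46]
scene fh+ [0.25 0.4 ]
scene fh- [0.01 0.  ]
scene scr-y [0.06 0.26]
scene scr+y [0.32 0.23]
top fh- [-0.48 -0.22]
top scr-y [1.66 7.75]
top scr+y [-0.72 -0.02]
```

```bash
python3 -c "
from g import g
from h import cap
g('La.png',290,250,420,345,6,'La_.png');cap('top','t27.png')
g('t27.png',170,145,260,245,6,'t28.png')"
```

```text
(no output)
```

View pics/La_.png

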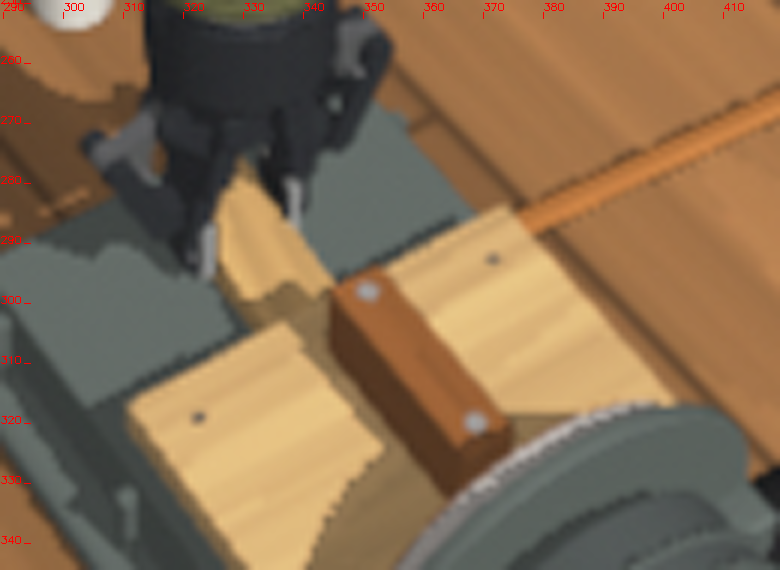

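View pics/t28.png

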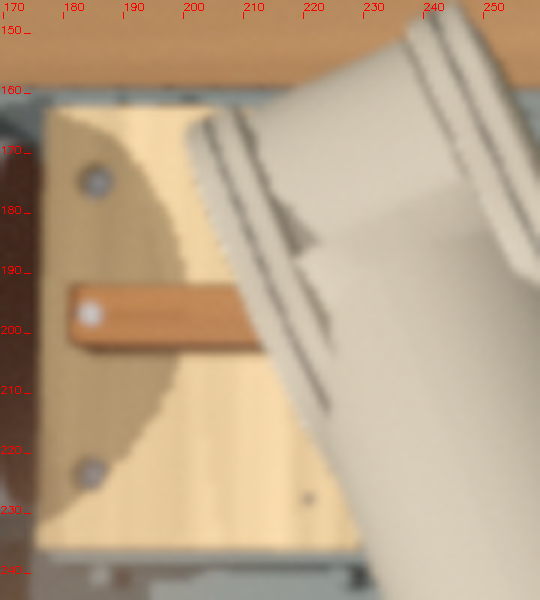

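Emit:
carry_out:
  commands:
    - [0,0.2,0,0,0,0,0]
    - [0,0.4,0,0,0,0,0]
    - [0,0.6,0,0,0,0,0]
    - [0,0.75,0,0,0,0,0]
    - [0,0.75,0,0,0,0,0]
    - [0,0.75,0,0,0,0,0]

```text
time_s: 19.9
eef_pos: [0.6013, 0.1035, 0.0688]
eef_rot: [0.013, 0.707, -0.014, 0.707]
wrist_force: [0.2, -6.2, 6.5]
opening: 0.0326
```

```bash
python3 lift.py b; python3 -c "
from g import g
from h import cap
g('Lb.png',290,250,420,345,6,'Lb_.png');cap('top','t29.png')
g('t29.png',170,145,260,245,6,'t30.png')"
```

```text
t 19.9 p [0.6013 0.1035 0.0688] xax [ 1.1e-03 -9.0e-04 -1.0e+00] zax [ 0.9993 -0.038   0.0011] jaw yaw -2.18 F [ 0.2 -6.2  6.5] M [-0.95  0.03  0.01] open 0.0326 q [ 0.15  0.49 -0.5   1.66  0.26  1.06 -0.47]
scene fh+ [0.33 0.16]
scene fh- [-0.01 -0.2 ]
scene scr-y [0.   0.13]
scene scr+y [0.46 0.39]
top fh- [-0.06 -0.4 ]
top scr-y [3.09 3.79]
top scr+y [-1.01  0.03]
```

View pics/Lb_.png

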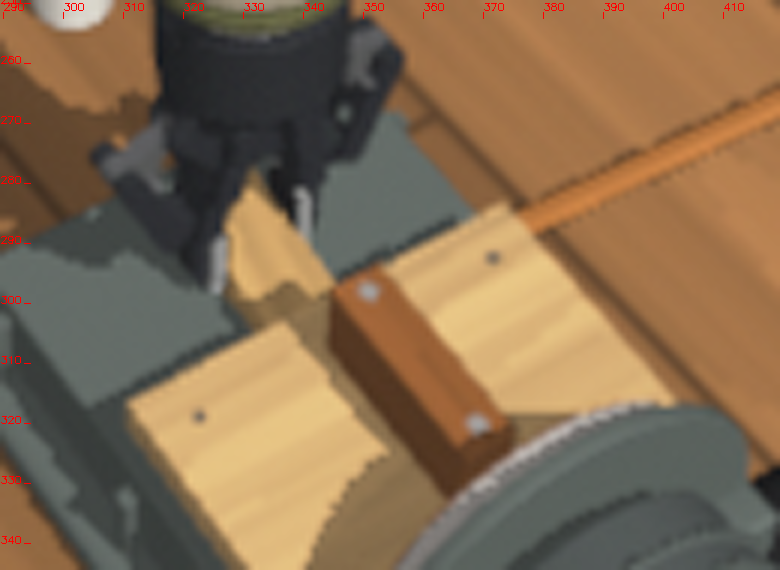

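View pics/t30.png

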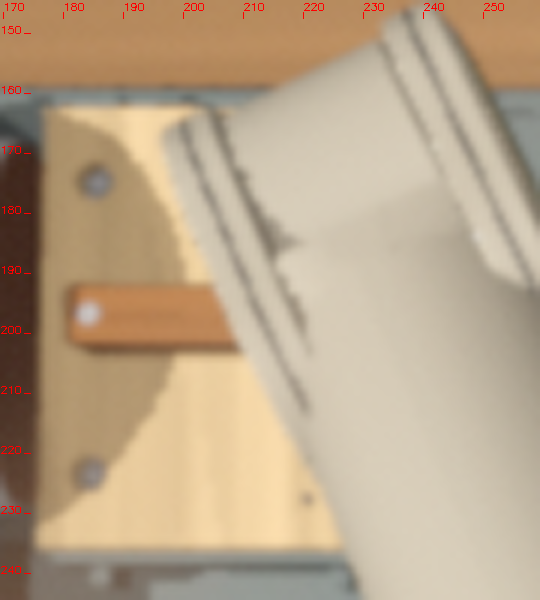

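```bash
cat > fit.py <<'E'
from h import *
from lift import avg,shift
C=np.array([.605,.2211]);th=np.radians(-2.25);Z0=.078
Rm=np.array([[np.cos(th),-np.sin(th)],[np.sin(th),np.cos(th)]])
def W(l,q=np.zeros(4)):
    x,y,z=l; dx,dy,ps,L=q
    a=L/127; z2=z+(62-y)*a; y2=y+z*a
    x3=x-ps*y2+dx; y3=y2+ps*x+dy
    p=C+Rm@np.array([x3,y3])/1000
    return np.array([p[0],p[1],Z0+z2/1000])
cam={n:env.capture(n) for n in('scene','top')}
E=[]
for x in list(range(-86,-25,3))+list(range(25,87,3)): E.append(('scene',(x,-65,18),(x+1,-65,18),'front'))
for y in range(-60,10,3): E.append(('scene',(-90,y,18),(-90,y+1,18),'-x'))
for x in list(range(-85,-20,3))+list(range(25,85,3)): E.append(('top',(x,65,18),(x+1,65,18),'rear'))
for y in range(0,60,3): E.append(('top',(-90,y,18),(-90,y+1,18),'t-x'))
for y in range(20,44,3): E.append(('top',(90,y,18),(90,y+1,18),'t+x'))
P=[('scene',(0,-35,60),'scr'),('scene',(0,35,60),'scr'),('scene',(70,-45,18),'fh'),('scene',(-70,-45,18),'fh'),('top',(0,35,60),'scr')]
def run(verbose=True):
    now={n:avg(n) for n in('scene','top')};base={n:np.load(f'base_{n}.npy').astype(np.float32) for n in now}
    rows=[];d=[];lab=[]
    def jac(n,l):
        f=lambda q:proj(cam[n],W(l,np.array(q,float)))
        p0=f([0]*4);return p0,np.stack([(f(e)-p0)/s for e,s in((([1,0,0,0]),1),([0,1,0,0],1),([0,0,.01,0],.01),([0,0,0,1],1))],1)
    for n,l,l2,tg in E:
        p0,J=jac(n,l);t=proj(cam[n],W(l2))-p0;t/=np.linalg.norm(t);nn=np.array([-t[1],t[0]])
        s=np.arange(-5,5.01,.25)
        smp=lambda im:cv2.remap(im,*(np.stack([p0[i]+nn[i]*s for i in(0,1)]).astype(np.float32)[:,None,:]),cv2.INTER_CUBIC)[0]
        b=smp(base[n]);b=np.convolve(np.pad(b,2,'edge'),np.ones(5)/5,'valid')
        g=np.gradient(b,s)
        k=np.argmax(np.abs(g)*(np.abs(s)<2.8))
        if abs(g[k])<12: continue
        lev=b[k]
        w=smp(now[n]);w=np.convolve(np.pad(w,2,'edge'),np.ones(5)/5,'valid')
        sg=np.sign(g[k]);cr=[s[i]+(lev-w[i])/(w[i+1]-w[i])*.25 for i in range(len(s)-1) if (w[i]-lev)*sg<=0<(w[i+1]-lev)*sg]
        cb=[s[i]+(lev-b[i])/(b[i+1]-b[i])*.25 for i in range(len(s)-1) if (b[i]-lev)*sg<=0<(b[i+1]-lev)*sg]
        if not cr or not cb: continue
        c0=min(cb,key=lambda v:abs(v-s[k]));c1=min(cr,key=lambda v:abs(v-c0))
        if abs(c1-c0)>2: continue
        rows.append(nn@J);d.append(c1-c0);lab.append(n+tg)
    for n,l,tg in P:
        p0,J=jac(n,l);du=shift(base[n],now[n],float(p0[0]),float(p0[1]),7)
        if np.abs(du).max()>2: continue
        for i in(0,1):
            rows.append(J[i]*2);d.append(du[i]*2);lab.append(n+tg+'%d'%(i))
    A=np.array(rows);d=np.array(d);w=np.ones(len(d))
    for _ in range(30):
        q=np.linalg.lstsq(A*w[:,None],d*w,rcond=None)[0];r=d-A@q;w=1/np.sqrt(1+(r/.12)**2)
    print('n',len(d),'dx,dy mm',q[:2].round(2),'yaw deg',np.degrees(q[2]).round(2),'LIFT',q[3].round(2),'+-',(np.sqrt(np.linalg.inv((A*w[:,None]).T@(A*w[:,None]))[3,3])*np.median(abs(r))*1.5).round(2))
    for t in sorted(set(lab)):
        m=[i for i in range(len(lab)) if lab[i]==t];print(t,len(m),'d',np.median(d[m]).round(2),'res',np.median(r[m]).round(2),'J',np.mean(A[m],0).round(2))
run()
E
python3 fit.py
```

```text
n 146 dx,dy mm [0.15 0.89] yaw deg 0.44 LIFT 2.4 +- 0.1
scene-x 24 d -0.21 res -0.04 J [ 0.37  0.    9.39 -0.13]
scenefh0 2 d 0.34 res 0.06 J [ -0.7    0.48 -32.64   0.09]
scenefh1 2 d -0.02 res 0.06 J [ 0.37  0.59 18.57 -0.33]
scenefront 42 d 0.03 res 0.02 J [-0.   -0.37 -0.19  0.16]
scenescr0 2 d 0.86 res -0.11 J [-0.73  0.51  0.25  0.26]
scenescr1 2 d 0.75 res 0.05 J [ 0.39  0.62 -0.47  0.04]
toprear 42 d -0.41 res -0.0 J [-0.   -0.41  1.1  -0.06]
topscr0 1 d -1.97 res -0.16 J [ 0.02 -0.84 -0.77 -0.44]
topscr1 1 d 0.03 res -0.0 J [-8.40e-01 -1.00e-02  2.94e+01 -3.00e-02]
topt+x 8 d 0.03 res 0.03 J [  0.4    0.   -12.34   0.02]
topt-x 20 d -0.02 res -0.02 J [ 4.10e-01 -0.00e+00 -1.17e+01  1.00e-02]
```

Emit:
carry_out:
  commands:
    - [0,0.1,0,0,0,0,0]
    - [0,0.2,0,0,0,0,0]
    - [0,0.25,0,0,0,0,0]
    - [0,0.25,0,0,0,0,0]
    - [0,0.25,0,0,0,0,0]

```text
time_s: 21.52
eef_pos: [0.6013, 0.1057, 0.0688]
eef_rot: [0.013, 0.707, -0.014, 0.707]
wrist_force: [-0.1, -5.2, 6.2]
opening: 0.0327
```

```bash
python3 fit.py; python3 -c "
from h import *
st()"
```

```text
n 146 dx,dy mm [0.17 0.86] yaw deg 0.46 LIFT 2.7 +- 0.1
scene-x 24 d -0.22 res -0.02 J [ 0.37  0.    9.39 -0.13]
scenefh0 2 d 0.3 res 0.03 J [ -0.7    0.48 -32.64   0.09]
scenefh1 2 d -0.04 res 0.14 J [ 0.37  0.59 18.57 -0.33]
scenefront 42 d 0.05 res 0.02 J [-0.   -0.37 -0.19  0.16]
scenescr0 2 d 0.95 res -0.07 J [-0.73  0.51  0.25  0.26]
scenescr1 2 d 0.76 res 0.05 J [ 0.39  0.62 -0.47  0.04]
toprear 42 d -0.42 res -0.01 J [-0.   -0.41  1.1  -0.06]
topscr0 1 d -2.01 res -0.1 J [ 0.02 -0.84 -0.77 -0.44]
topscr1 1 d 0.04 res 0.03 J [-8.40e-01 -1.00e-02  2.94e+01 -3.00e-02]
topt+x 8 d 0.04 res 0.04 J [  0.4    0.   -12.34   0.02]
topt-x 20 d -0.02 res -0.02 J [ 4.10e-01 -0.00e+00 -1.17e+01  1.00e-02]
 t 22.02 p [0.6013 0.1057 0.0687] xax [ 9.0e-04 -1.2e-03 -1.0e+00] zax [ 0.9993 -0.0382  0.001 ] jaw yaw -2.19 F [-0.2 -6.6  6.5] M [-1.06  0.09  0.01] open 0.0326 q [ 0.15  0.49 -0.5   1.66  0.26  1.07 -0.47]
```

```bash
python3 -c "
from h import *
from g import g
cap('scene','f.png');cap('top','ft.png');g('f.png',270,200,420,345,4.1,'f_.png')"
```

```text
(no output)
```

View pics/f_.png

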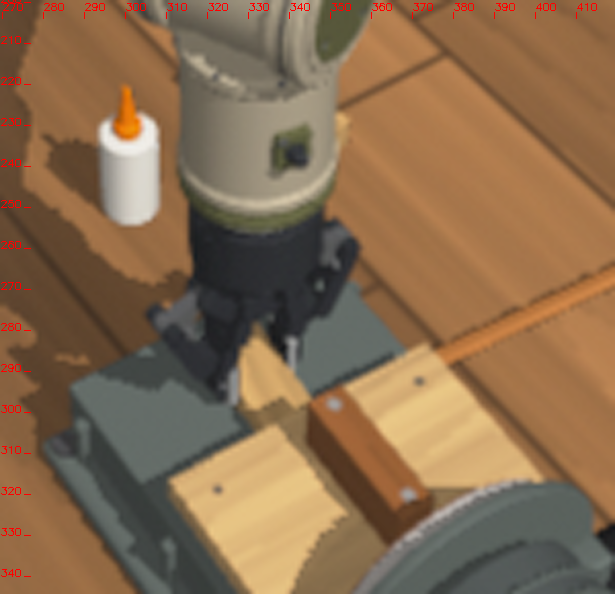

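View pics/ft.png

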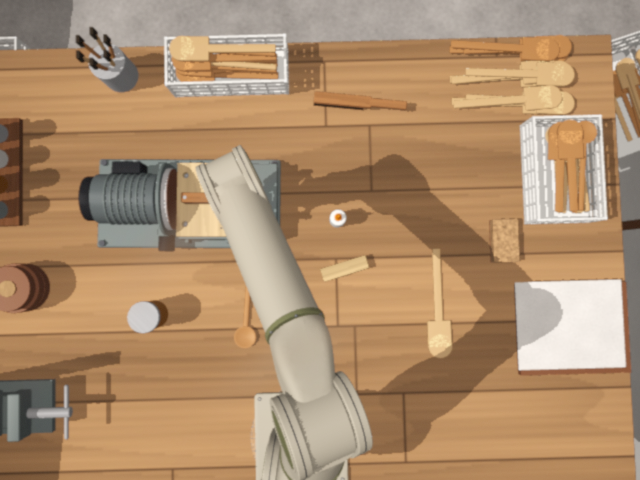

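The wedge is under the middle of the front edge, the hand is clear of the table, and the other things on the bench haven't moved. Handing in.

```bash
python3 -c "
from h import *
print(env.job_done())"
```

```text
the job is handed in; nothing more can be done
None
```

The table is back on its pins and the wedge is holding its front edge up by about 3 mm. I handed the job in at about 22 s, with the gripper still holding the wedge and clear of the table.

- **Seating:** I carried the table by its fence, lowered it over the pins and let go. Both pins showed in the holes. The plate measured level, and about 1 mm above the nominal height, the same offset it showed on the bench.
- **Lift:** My two checks differ slightly. Tracking the table's edges and screws in both cameras gave 2.7 mm (the fit's own error about 0.1 mm). Working it out from how far the wedge went in (about 65 mm) gave about 3.2 mm. I stopped there because 3 mm lies between the two. Neither camera looks straight into the gap above the front pads.
- **Shift on the pins:** While the wedge went in, the table slid about 0.9 mm towards the disc and turned about 0.45°, which fits the play round the pins. Keep that in mind when you check it with the square. The pins were still in their holes in a close view at about 2.4 mm of lift, just before the last 2 mm of push.
- **Force:** At the end the wrist read about 6.5 N upward, from pressing the wedge on the bed, and about 6.5 N against the push.
- **Bystanders:** The last pictures show the other things on the bench where they started.

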